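# Set out cartons and plates for the next build

## Task

Set out the parts for the next build. Stack all the cartons on the tilted stand in one neat column, midway across it: each lying flat with its long side running up the slope and its low end right against the backstop. With the push handle take three plates, one after the other, from the bottom of the magazine and lay them flat in the grey tray; leave the other two plates in the magazine with the pusher sprung fully home, and do not disturb the other things on the table.

Things in the scene. Friction and masses are not known exactly. Their poses are not given: they have to be found in the camera images.
- cradle: Seat of the tilted stand: floor 130 mm wide, 135 mm long, falling 18 degrees to a backstop at its low edge, square to the floor, 130 mm wide, 150 mm high; no side walls. Origin: middle of the inner corner of floor and backstop. x across the stand, y up the slope, z the floor's normal. A seated carton's centre is at y 55, z 20 mm; each further one 40 mm higher. Friction is high: cartons do not slide down.
- carton1_mid (a point): Centre of a closed cardboard carton 66 x 110 x 40 mm (its x, y, z; z up, long side y), about 220 g, lying flat on the table. All cartons are alike; two to four of the four are there (None if absent).
- carton2_mid (a point): Centre of a closed cardboard carton 66 x 110 x 40 mm (its x, y, z; z up, long side y), about 220 g, lying flat on the table. All cartons are alike; two to four of the four are there (None if absent).
- carton3_mid (a point): Centre of a closed cardboard carton 66 x 110 x 40 mm (its x, y, z; z up, long side y), about 220 g, lying flat on the table. All cartons are alike; two to four of the four are there (None if absent).
- carton4_mid (a point): Centre of a closed cardboard carton 66 x 110 x 40 mm (its x, y, z; z up, long side y), about 220 g, lying flat on the table. All cartons are alike; two to four of the four are there (None if absent).
- magazine: Fixed plate magazine. Origin on the table under the tower's centre, x the way plates are pushed out. Deck 30 mm high; open tower 66 x 55 mm, 92 mm high, holds five stacked plates; a 14 mm gate at its foot (+x side) passes one. In front of it the deck is an apron only 24 mm wide, ending in a 5 mm lip at x = 120 mm.
- pusher (a joint): Spring-return pusher of the magazine: 0 at home, 0.080 m at its hard stop (along the magazine's +x), takes 6 to 14 N, springs home when let go. The lowest plate goes along with it on to the apron and is clear of the gate from 0.063 m on; 0.070 to 0.076 m is a good push (plate centre then 68 to 74 mm in front of the tower's centre). The stack drops when the pusher is home.
- handle_top (a point): Middle of the top of the pusher's black upright handle, 95 mm above the table; 20 mm along the push, 26 mm across, reaching down to 38 mm above the table. At home it is 146 mm behind the tower's centre and 113 mm from the tower's rear face (centre to face).
- plate1_mid (a point): Centre of a steel plate 50 x 40 x 10 mm (its x, y, z), 90 g, with two dark round hole marks on its face; number 1 from the bottom of the magazine stack at the start; its 50 mm side lies along the magazine's x.
- plate2_mid (a point): Centre of a steel plate 50 x 40 x 10 mm (its x, y, z), 90 g, with two dark round hole marks on its face; number 2 from the bottom of the magazine stack at the start; its 50 mm side lies along the magazine's x.
- plate3_mid (a point): Centre of a steel plate 50 x 40 x 10 mm (its x, y, z), 90 g, with two dark round hole marks on its face; number 3 from the bottom of the magazine stack at the start; its 50 mm side lies along the magazine's x.
- plate4_mid (a point): Centre of a steel plate 50 x 40 x 10 mm (its x, y, z), 90 g, with two dark round hole marks on its face; number 4 from the bottom of the magazine stack at the start; its 50 mm side lies along the magazine's x.
- plate5_mid (a point): Centre of a steel plate 50 x 40 x 10 mm (its x, y, z), 90 g, with two dark round hole marks on its face; number 5 from the bottom of the magazine stack at the start; its 50 mm side lies along the magazine's x.
- tray: Fixed open grey tray 190 x 110 x 26 mm (x, y, z), walls and floor 4 mm thick. Origin: centre of its underside.
- bottle: White bottle, 40 mm wide, 100 mm high, a bystander; origin at its underside.
- tape: Roll of tape, 90 mm across, 24 mm high, a bystander; origin at its underside.
- jar: Glass jar, 60 mm wide, 75 mm high, a bystander; origin at its underside.
- screwdriver: Screwdriver lying on the table, a bystander.
- wrench: Wrench lying on the table, a bystander.
Mind the look-alikes: they are no part of the job. What is shaped like the part that bears carton3_mid but blue or purple is not meant. Leave any blue look-alike of the part that bears carton1_mid alone.

How it is judged:
By the outcome, as a careful person would: the job done as asked, in the order asked, and still so for the second after the job is handed in, with the robot touching nothing.
Of carton1, carton2, carton3, carton4 only 2 to 4 are there at a start; the rules pass over those that are not, and their reading is None.
At some moment in a run one of carton1, carton2, carton3, carton4 may be knocked a few centimetres aside while the robot is not near it.
Once in a run the grip may slacken for a moment while it holds something.
It also fails if it takes over 210 s, if anything falls off the work surface, if the arm or the gripper's body presses on something with over 40 N, if the wrist force passes 120 N, or if a joint passes its speed limit or range.

## Robot

A 7-joint arm with a two-finger parallel gripper is mounted at the origin on the work surface. World frame = base frame: x ahead of the robot, y to its left, z up, the work surface at z = 0. Lengths are in m, angles in rad, forces in N, time in s.
With the tool pointing down it reaches from about 0.4 to 0.875 m from the base axis. Payload 19.3 kg.
Tool frame: the origin (TCP) lies on the centre line of the jaws, within the pads' length; the fingertips stand ahead of it and the grasp point (between the pads) lies 11 mm behind it (bot.nose_length is the z of the fingertips in the tool frame, in m); z points along the fingers, y is the line along which they close (so a half turn about z gives the same grasp; the last joint's range is limited). The gripper opens to 85 mm and grips with 20 to 120 N. Pads are 22 mm wide; open, the fingers measure 114 mm over their backs; the gripper's body (76 mm by 85 mm) begins 54 mm behind the grasp point. The pads swing forward as they close: fully open they stand 13 mm farther back than shut.
Start: joints at [1.054, 0.521, -0.036, 1.599, 0.021, 1.021, -0.113], TCP at [0.27, -0.564, 0.239] pointing down, gripper open.
Joint ranges: [-2.91, 2.91], [-0.3, 2.13], [-1.5, 1.42], [0.17, 2.43], [-1.26, 4.41], [0.16, 1.93], [-2.52, 2.52]. Speed limits (rad/s): [1.89, 1.89, 2.39, 2.39, 3.01, 3.01, 3.01].

## Interface

Orientations are given as a unit quaternion [x, y, z, w].
In Python, from plant import bot gives the robot as it stands.
- The arm moves only by the tool play_rows, never from a script. Its argument "rows" is a list of rows, each a list of 7 numbers: the gripper command: -1 is fully open, 1 is shut, values between are in proportion, then the shift along the world's x, y, z in mm, then the turn, a rotation vector about the world's x, y, z in rad. In form: [[fingers, dx, dy, dz, ax, ay, az], ...]. A call has 1 to 8 rows; each row is the pose to reach, as a shift and turn from the pose commanded when the call began; what a row does not reach only later rows make up. A row lasts 1/10 s, in which the tool goes at most 50 mm and 8.59 degrees, less where a joint would pass 70% of its speed; a pose out of reach is approached as far as the arm can. A call with a gripper value outside its range is refused whole. The fingers move at their own pace and stop on an object; the grip force is fixed at half the most. Time passes only in rows, so rows that repeat a pose let the fingers close. It gives the time, the measured TCP pose, the force, the opening and the grip force at its end, in the units of the state.
- bot.state(): the state, without advancing time (a new reading comes with each control period).
- bot.read_camera(name): name is "scene" or "top" or "wrist"; returns a dict with "img" (420x560x3 uint8, blue, green, red), "fx", "fy", "cx", "cy" (pixels), "R" (3x3) and "t" (3): a world point X has camera coordinates R X + t; the wrist camera has in their place "tool_from_camera" (4x4, takes a point from camera to tool coordinates, whose origin is the TCP and whose axes are the flange's). Camera axes: x right, y down, z forward; pixel columns grow to the right and rows downward; lengths in m; the calibration is good to about 2 mm. A picture is of the moment at which its call begins: read the wrist's pose just before it. There is no depth.
- bot.finish_job(): hands the job in; it is judged then, once.
The state is a dict: "time": time; "qpos": joint angles; "qd": joint speeds; "tau": joint torques, N m; "tcp_pos": TCP position; "ee_rot": TCP orientation; "contact_force": force on the tool from outside, world axes, zero at the start; "torque": the same for the moment, N m; "opening": opening from 0.0 (shut) to 1.0 (fully open); "grip_force": force on a finger pad.
Only numpy, scipy, OpenCV 4.12 (cv2) and the standard library are available. Lean on these libraries where they do the work, as an engineer would, in place of code of your own. Each camera call takes 0.05 s, during which the arm holds its last target. There are 200 camera calls.

## Working session

There is one attempt and no reset: what is moved stays moved. The work goes in short steps, Python scripts to look and compute and a tool call to move; the robot and the scene stay as the last step left them, time stands still between calls to the robot, and variables do not carry over. Pictures are saved under pics/ and viewed, at most 14 in all, crops included, and the job is handed in when it is done.

Besides the shell and the picture viewer there is one more tool, called after ">>>" by a JSON object that holds its "op" and its "data", one argument or row to a line. play_rows: Moves the arm, as the interface text tells. Its arguments: {"type":"object","properties":{"rows":{"type":"array"}},"required":["rows"]}

```bash
ls; mkdir -p pics
python3 - <<'E'
from plant import bot
import cv2
s=bot.state(); print({k:s[k] for k in('time','tcp_pos','ee_rot','opening')}, bot.nose_length)
import pickle
d={}
for n in('scene','top'):
    c=bot.read_camera(n); cv2.imwrite(f'pics/{n}0.png',c['img']); d[n]=c
    print(n,c['fx'],c['cx'],c['cy'],c['R'],c['t'])
pickle.dump(d,open('cams.pkl','wb'))
E
```

```text
pics
{'time': 0.0, 'tcp_pos': array([ 0.26987057, -0.56337506,  0.23872491]), 'ee_rot': array([ 9.75150417e-01,  2.21543111e-01, -1.77747602e-04, -5.30916793e-04]), 'opening': 1.003906866286558} 0.008
scene 431.0909868889809 277.8398348425661 207.12545687387583 [[-0.00951449  0.99978588  0.01837559]
 [ 0.76495428  0.01911246 -0.64380095]
 [-0.64401431  0.00793105 -0.76497233]] [ 0.00552991 -0.34994682  1.44454194]
top 459.7672052314525 282.54419779177294 207.69989831520127 [[-0.00638657 -0.99992133 -0.01079532]
 [-0.99845605  0.00697217 -0.0551082 ]
 [ 0.05517913  0.01042671 -0.99842203]] [0.02158043 0.5531272  1.16247928]
```

View pics/scene0.png

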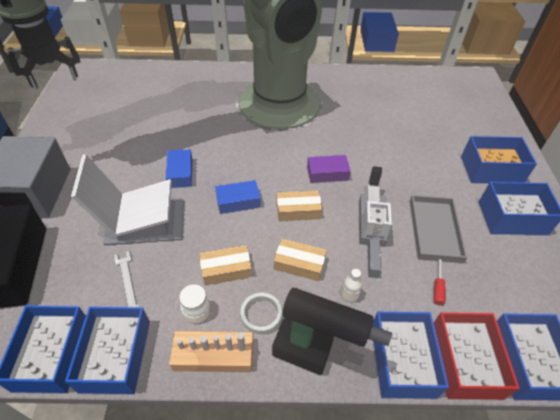

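View pics/top0.png

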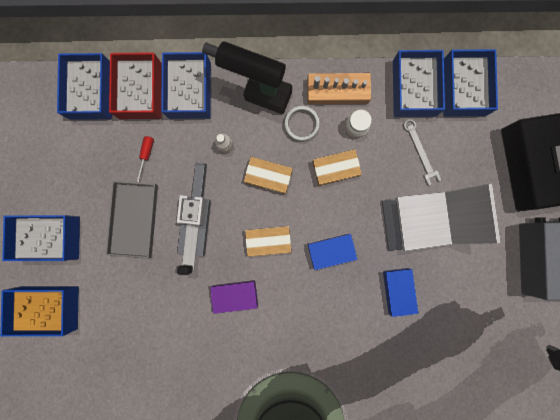

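Three brown-and-white cartons show in the top view at about (268,175), (337,167) and (268,241). The blue ones (332,252) and (400,292) and the purple one (234,297) are look-alikes, so I leave them alone. The stand is at (425,221) with its backstop on the right, towards −y. The magazine is at (190,215), its handle at (184,269), and the tray at (133,220).

```bash
cat > lib.py <<'E'
import numpy as np, cv2, pickle
from scipy.optimize import minimize, least_squares
def proj(c,P):
    X=np.atleast_2d(P)@c['R'].T+c['t']
    return np.c_[c['fx']*X[:,0]/X[:,2]+c['cx'], c['fy']*X[:,1]/X[:,2]+c['cy']]
def unproj(c,uv,z):
    uv=np.atleast_2d(uv); d=np.c_[(uv[:,0]-c['cx'])/c['fx'],(uv[:,1]-c['cy'])/c['fy'],np.ones(len(uv))]@c['R']
    o=-c['R'].T@c['t']; return o+d*((z-o[2])/d[:,2])[:,None]
def box(x,y,yaw,l,w,h,z0=0):
    p=np.array([[i*l/2,j*w/2,k*h+z0] for i in(-1,1) for j in(-1,1) for k in(0,1)])
    R=np.array([[np.cos(yaw),-np.sin(yaw),0],[np.sin(yaw),np.cos(yaw),0],[0,0,1]])
    return p@R.T+[x,y,0]
def hullmask(c,P,s=4):
    m=np.zeros((420*s,560*s),np.uint8); h=cv2.convexHull(((proj(c,P)+.5)*s-.5).astype(np.float32))
    cv2.fillConvexPoly(m,np.round(h).astype(np.int32),255); return cv2.resize(m,(560,420),interpolation=cv2.INTER_AREA)/255.
def fit(cms,x0,l,w,h):
    # cms: list of (cam,mask float)
    f=lambda p:sum(np.abs(hullmask(c,box(*p,l,w,h))-m).sum() for c,m in cms)
    best=min((minimize(f,[x0[0],x0[1],a],method='Nelder-Mead',options=dict(initial_simplex=np.array([x0[:2]+[a]]*4)+np.array([[0,0,0],[.02,0,0],[0,.02,0],[0,0,.2]]),xatol=1e-4,fatol=.05,maxiter=150)) for a in x0[2]),key=lambda r:r.fun)
    return best.x,best.fun
E
python3 - <<'E'
from lib import *
d=pickle.load(open('cams.pkl','rb'))
def cart(c):
    hsv=cv2.cvtColor(c['img'],cv2.COLOR_BGR2HSV); b=c['img'].astype(int)
    brown=((hsv[...,0]>8)&(hsv[...,0]<28)&(hsv[...,1]>90)&(hsv[...,2]>60)).astype(np.uint8)
    return brown
T,S=d['top'],d['scene']
for n,uv in zip('ABC',[(268,175),(337,167),(268,241)]):
    p=unproj(T,uv,.04)[0]; ms=[]
    for c in(T,S):
        u=proj(c,p)[0].astype(int); m=cart(c); roi=np.zeros_like(m); roi[u[1]-26:u[1]+28,u[0]-36:u[0]+36]=1
        m=cv2.morphologyEx(m*roi,cv2.MORPH_OPEN,np.ones((2,2)))
        pts=cv2.findNonZero(m); f=np.zeros_like(m); cv2.fillConvexPoly(f,cv2.convexHull(pts),1); ms.append((c,f.astype(float)))
    for sel in (ms,ms[:1],ms[1:]):
        print(n,np.round(p,3),fit(sel,[p[0],p[1],[1.3,1.57,1.85]],.110,.066,.04),[int(m.sum()) for _,m in sel])
a=cv2.resize(T['img'][175:260,375:510],None,fx=5,fy=5,interpolation=cv2.INTER_CUBIC)
cv2.imwrite('pics/cr_t.png',a)
b=cv2.resize(S['img'][150:250,70:195],None,fx=5.5,fy=5.5,interpolation=cv2.INTER_CUBIC)
cv2.imwrite('pics/cr_s.png',b)
b=cv2.resize(T['img'][155:280,100:220],None,fx=4.8,fy=4.8,interpolation=cv2.INTER_CUBIC)
cv2.imwrite('pics/mg_t.png',b)
E
```

```text
A [0.635 0.054 0.04 ] (array([0.63449887, 0.05353775, 1.29921133]), np.float64(166.75686274509803)) [1235, 1466]
A [0.635 0.054 0.04 ] (array([0.6341934 , 0.05177732, 1.29108497]), np.float64(41.85098039215686)) [1235]
A [0.635 0.054 0.04 ] (array([0.6344916 , 0.05435045, 1.2986074 ]), np.float64(107.34117647058824)) [1466]
B [ 0.654 -0.12   0.04 ] (array([ 0.65264299, -0.12186586,  1.79847089]), np.float64(186.7921568627451)) [1240, 1489]
B [ 0.654 -0.12   0.04 ] (array([ 0.653088  , -0.12273462,  1.79628975]), np.float64(41.58039215686274)) [1240]
B [ 0.654 -0.12   0.04 ] (array([ 0.65356656, -0.11987598,  1.80226951]), np.float64(133.54117647058823)) [1489]
C [0.469 0.055 0.04 ] (array([0.46643962, 0.05347127, 1.66051396]), np.float64(276.6941176470588)) [1207, 1036]
C [0.469 0.055 0.04 ] (array([0.4666748 , 0.05310286, 1.66616536]), np.float64(41.89019607843137)) [1207]
C [0.469 0.055 0.04 ] (array([0.46306439, 0.05489517, 1.54397501]), np.float64(215.69019607843137)) [1036]
```

View pics/cr_t.png

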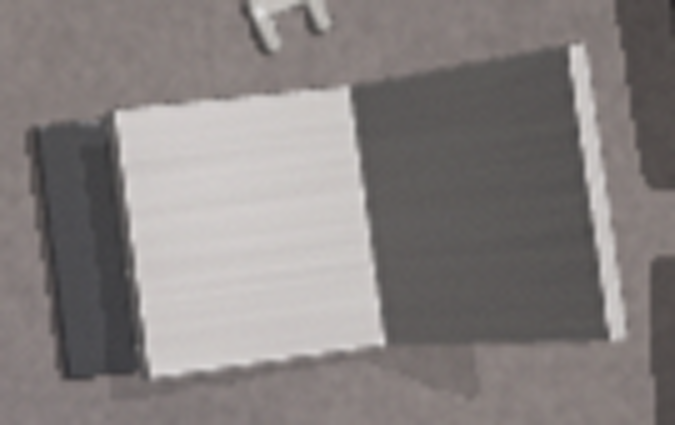

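View pics/cr_s.png

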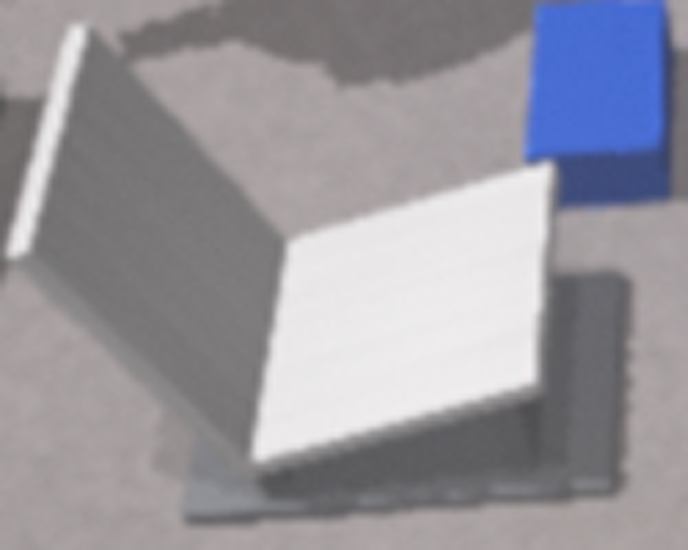

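View pics/mg_t.png

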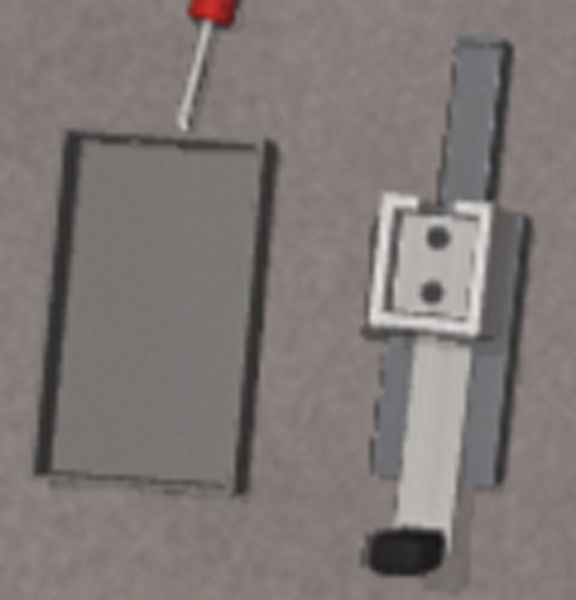

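The crops agree with the description. The stand's floor/backstop corner line is at crop (351,87)–(384,346), the tower rim is around (432,265), and the apron points up-image (+x). Next I fit the poses.

Run:
```python
from lib import *
d=pickle.load(open('cams.pkl','rb')); T,S=d['top'],d['scene']
for c in(T,S): print('cam',np.round(-c['R'].T@c['t'],3))
q=lambda p,o,s:(np.array(p)+.5)/s-.5+o
t=q([(351,87),(384,346),(116,111),(150,378),(569,46),(608,339)],(375,175),5)
s=q([(255,463),(287,241),(538,385),(552,164),(30,258),(90,27)],(70,150),5.5)
L=np.array([[.065,0,0],[-.065,0,0],[.065,.135,0],[-.065,.135,0],[.065,0,.15],[-.065,0,.15]])
def Rc(yaw,tl=np.radians(18)):
    Z=np.array([[np.cos(yaw),-np.sin(yaw),0],[np.sin(yaw),np.cos(yaw),0],[0,0,1]])
    X=np.array([[1,0,0],[0,np.cos(tl),-np.sin(tl)],[0,np.sin(tl),np.cos(tl)]])
    return Z@X
def f(p,sep=False):
    W=L@Rc(p[3]).T+p[:3]
    r=np.r_[(proj(T,W)-t),(proj(S,W)-s)]
    return r if sep else r.ravel()
r=least_squares(f,[.53,-.38,.03,.1],loss='soft_l1')
print('cradle',r.x,np.round(f(r.x,True),1).tolist())
# magazine
m=q([(384,192),(495,202),(481,338),(368,328)],(100,155),4.8)
for h in(.092,.122):
    print('tower',h,np.round(unproj(T,m,h),4)[:,:2].tolist(),unproj(T,m,h).mean(0))
print('apron end z30',unproj(T,q([(458,38),(508,42)],(100,155),4.8),.033))
print('handle',unproj(T,q([(405,553)],(100,155),4.8),.095))
tr=q([(65,130),(278,142),(245,495),(35,475)],(100,155),4.8)
u=unproj(T,tr,.026);print('tray',np.round(u,3).tolist(),u.mean(0))
```

```text
cam [0.488 0.006 1.191]
cam [ 1.198 -0.01   0.88 ]
cradle [ 0.52392966 -0.39518476  0.0432316   0.11378751] [[0.0, -0.1], [0.8, -0.1], [-0.1, -0.1], [0.4, 0.3], [-0.2, -0.3], [0.7, 0.3], [-0.2, 0.6], [0.9, 0.5], [-0.2, 0.1], [0.4, 0.2], [0.3, -0.5], [0.4, -0.3]]
tower 0.092 [[0.5823, 0.2644], [0.5769, 0.2087], [0.5089, 0.2155], [0.5142, 0.272]] [0.54556226 0.2401406  0.092     ]
tower 0.122 [[0.5797, 0.2573], [0.5744, 0.2031], [0.5083, 0.2097], [0.5135, 0.2647]] [0.54399873 0.23374035 0.122     ]
apron end z30 [[0.66887679 0.23949524 0.033     ]
 [0.66653025 0.21295613 0.033     ]]
handle [[0.40268285 0.25220884 0.095     ]]
tray [[0.622, 0.45, 0.026], [0.615, 0.337, 0.026], [0.428, 0.352, 0.026], [0.439, 0.464, 0.026]] [0.52621045 0.40085578 0.026     ]
```

```bash
cat >> lib.py <<'E'
from scipy.spatial.transform import Rotation as Ro
CR=np.array([.524,-.395,.0432]); CY=.114
RC=(Ro.from_euler('z',CY)*Ro.from_euler('x',np.radians(18))).as_matrix()
def down(a): return Ro.from_matrix(np.array([[-np.sin(a),np.cos(a),0],[np.cos(a),np.sin(a),0],[0,0,-1.]]).T)
STAND=Ro.from_matrix(np.c_[RC[:,1],RC[:,0],-RC[:,2]])
def stand(x,y,z): return CR+RC@(np.array([x,y,z])/1000)
def plan(bot,*wps):
    s=bot.state(); p,R=np.array(s['tcp_pos']),Ro.from_quat(s['ee_rot'])
    print('t',s['time'],'p',np.round(p,4),'F',np.round(s['contact_force'],1),'open',round(s['opening'],3),'q',np.round(s['qpos'],2))
    for n,P,Q in wps: print(n,np.round((np.array(P)-p)*1000,1).tolist(),np.round((Q*R.inv()).as_rotvec(),3).tolist())
def cmask(c):
    hsv=cv2.cvtColor(c['img'],cv2.COLOR_BGR2HSV)
    return ((hsv[...,0]>8)&(hsv[...,0]<28)&(hsv[...,1]>90)&(hsv[...,2]>60)).astype(np.uint8)
def findcarton(c,p,a):
    u=proj(c,[p[0],p[1],.04])[0].astype(int); m=cmask(c); r=np.zeros_like(m); r[u[1]-40:u[1]+40,u[0]-40:u[0]+40]=1
    m=cv2.morphologyEx(m*r,cv2.MORPH_OPEN,np.ones((2,2))); f=np.zeros_like(m)
    cv2.fillConvexPoly(f,cv2.convexHull(cv2.findNonZero(m)),1)
    return fit([(c,f.astype(float))],[p[0],p[1],[a]],.110,.066,.04)
E
python3 - <<'E'
from lib import *; from plant import bot
L=np.array([.653,-.1215]); a=1.797; g=L+.008*np.array([np.cos(a),np.sin(a)])
plan(bot,('above',[*g,.16],down(a-np.pi/2)),('grasp',[*g,.018],down(a-np.pi/2)))
E
```

```text
t 0.1 p [ 0.2699 -0.5634  0.2388] F [ 0.2  0.8 -0.2] open 1.003 q [ 1.05  0.52 -0.04  1.6   0.02  1.02 -0.11]
above [381.3, 449.7, -78.8] [-0.0, -0.001, 1.35]
grasp [381.3, 449.7, -220.8] [-0.0, -0.001, 1.35]
```

>>> {"op": "play_rows", "data": {
  "rows": [
    [-1, 60, 80, 60, 0, 0, 0.3],
    [-1, 100, 130, 60, 0, 0, 0.45],
    [-1, 150, 180, 60, 0, 0, 0.6],
    [-1, 200, 235, 60, 0, 0, 0.75],
    [-1, 250, 295, 60, 0, 0, 0.9],
    [-1, 290, 340, 60, 0, 0, 1.05],
    [-1, 340, 400, 40, 0, 0, 1.2],
    [-1, 381, 450, 0, 0, 0, 1.35]
  ]
}}

```text
time: 0.9
tcp_pos: [0.5224, -0.265, 0.2813]
ee_rot: [0.678, 0.735, 0.0, 0.001]
contact_force: [1.2, -0.8, -0.0]
opening: 1.001
grip_force: 0.0
```

>>> {"op": "play_rows", "data": {
  "rows": [
    [-1, 0, 0, 0, 0, 0, 0],
    [-1, 0, 0, 0, 0, 0, 0]
  ]
}}

```text
time: 1.1
tcp_pos: [0.5213, -0.2656, 0.2801]
ee_rot: [0.679, 0.734, -0.0, -0.001]
contact_force: [0.3, -0.2, -0.0]
opening: 0.999
grip_force: 0.0
```

Run:
```python
from lib import *; from plant import bot
L=np.array([.653,-.1215]); a=1.797; g=L+.008*np.array([np.cos(a),np.sin(a)])
plan(bot,('above',[*g,.16],down(a-np.pi/2)),('grasp',[*g,.018],down(a-np.pi/2)))
w=bot.read_camera('wrist'); cv2.imwrite('pics/w1.png',w['img']); print(w['fx'],w['cx'],w['cy'],np.round(w['tool_from_camera'],3))
```

```text
t 1.1 p [ 0.5213 -0.2656  0.2801] F [ 0.3 -0.2 -0. ] open 0.999 q [ 0.66  0.44 -0.4   1.65  0.19  1.1   0.28]
above [129.9, 151.9, -120.1] [-0.001, -0.001, 0.149]
grasp [129.9, 151.9, -262.1] [-0.001, -0.001, 0.149]
358.5812965588752 279.7431506681782 212.62326805588447 [[-0.001 -0.963 -0.269  0.068]
 [ 1.    -0.001 -0.    -0.001]
 [ 0.    -0.269  0.963 -0.134]
 [ 0.     0.     0.     1.   ]]
```

View pics/w1.png

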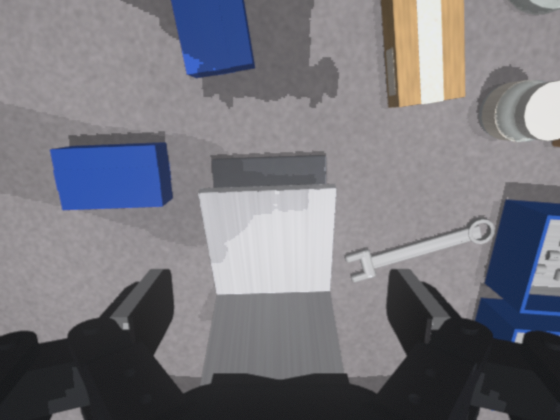

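The wrist view shows carton B at about (425,50), the blue look-alikes at (110,177) and (215,30), and the stand's floor at (270,240). Continuing to carton B.

>>> {"op": "play_rows", "data": {
  "rows": [
    [-1, 40, 50, 0, 0, 0, 0.149],
    [-1, 80, 95, 0, 0, 0, 0.149],
    [-1, 130, 152, -60, 0, 0, 0.149],
    [-1, 130, 152, -120, 0, 0, 0.149],
    [-1, 130, 152, -120, 0, 0, 0.149],
    [-1, 130, 152, -120, 0, 0, 0.149],
    [-1, 130, 152, -120, 0, 0, 0.149],
    [-1, 130, 152, -120, 0, 0, 0.149]
  ]
}}

```text
time: 1.95
tcp_pos: [0.6511, -0.1165, 0.1622]
ee_rot: [0.624, 0.781, -0.0, 0.001]
contact_force: [0.2, 0.2, 0.0]
opening: 1.002
grip_force: 0.0
```

Run:
```python
from lib import *; from plant import bot
L=np.array([.653,-.1215]); a=1.797; g=L+.008*np.array([np.cos(a),np.sin(a)])
T=bot.read_camera('top'); print(findcarton(T,L,a))
plan(bot,('above',[*g,.16],down(a-np.pi/2)),('grasp',[*g,.018],down(a-np.pi/2)))
w=bot.read_camera('wrist'); cv2.imwrite('pics/w2.png',w['img'])
```

```text
(array([ 0.65119273, -0.12016498,  1.76666612]), np.float64(692.9176470588236))
t 2.0 p [ 0.6513 -0.1166  0.1627] F [ 0.4 -0.8  0.2] open 0.998 q [ 0.35  0.69 -0.41  1.55  0.32  0.97  0.06]
above [-0.1, 2.9, -2.7] [0.001, 0.002, 0.004]
grasp [-0.1, 2.9, -144.7] [0.001, 0.002, 0.004]
```

View pics/w2.png

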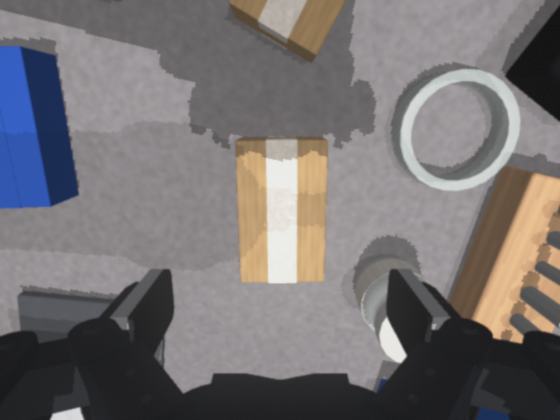

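```bash
cat >> lib.py <<'E'
def wcam(bot,s=None):
    s=bot.state(); w=bot.read_camera('wrist'); M=np.eye(4); M[:3,:3]=Ro.from_quat(s['ee_rot']).as_matrix(); M[:3,3]=s['tcp_pos']
    A=M@w['tool_from_camera']; w['R']=A[:3,:3].T; w['t']=-A[:3,:3].T@A[:3,3]; w['p']=M; return w
E
python3 - <<'E'
from lib import *; from plant import bot
w=wcam(bot); u=unproj(w,[(236,139),(328,138),(324,282),(241,283)],.04); print(np.round(u,4).tolist(),u.mean(0))
e=(u[0]+u[1]-u[2]-u[3])/2; print(np.linalg.norm(e),np.arctan2(e[1],e[0]),np.linalg.norm(u[0]-u[1]))
T=pickle.load(open('cams.pkl','rb'))['top']; j=unproj(T,[(359,119)],.075)[0]; print('jar',j)
M=w['p']; print('jar tool',M[:3,:3].T@(j-M[:3,3]),'carton tool',M[:3,:3].T@(u.mean(0)-M[:3,3]))
E
```

```text
[[0.6098, -0.0748, 0.04], [0.6728, -0.0599, 0.04], [0.6981, -0.1681, 0.04], [0.6346, -0.1832, 0.04]] [ 0.65380534 -0.12149346  0.04      ]
0.11117527176234478 1.7977715834385584 0.06464607047087499
jar [ 0.76661896 -0.17173467  0.075     ]
jar tool [-0.07919488  0.10006373  0.08813048] carton tool [-0.00523163  0.00104846  0.12279319]
```

>>> {"op": "play_rows", "data": {
  "rows": [
    [-1, 1, 3, -45, 0, 0, 0],
    [-1, 1, 3, -85, 0, 0, 0],
    [-1, 1, 3, -120, 0, 0, 0],
    [-1, 1, 3, -144, 0, 0, 0],
    [-1, 1, 3, -144, 0, 0, 0],
    [1, 1, 3, -144, 0, 0, 0],
    [1, 1, 3, -144, 0, 0, 0],
    [1, 1, 3, -144, 0, 0, 0]
  ]
}}

```text
time: 2.9
tcp_pos: [0.6533, -0.1121, 0.0192]
ee_rot: [0.623, 0.782, 0.001, 0.001]
contact_force: [-1.6, -0.1, 8.8]
opening: 0.762
grip_force: 67.7
```

>>> {"op": "play_rows", "data": {
  "rows": [
    [1, 0, 0, 0, 0, 0, 0],
    [1, 0, 0, 0, 0, 0, 0],
    [1, 0, 0, 20, 0, 0, 0],
    [1, 0, 0, 60, 0, 0, 0],
    [1, 0, 0, 110, 0, 0, 0],
    [1, 0, 0, 150, 0, 0, 0],
    [1, 0, 0, 150, 0, 0, 0]
  ]
}}

```text
time: 3.6
tcp_pos: [0.6549, -0.1119, 0.1741]
ee_rot: [0.623, 0.782, 0.003, 0.004]
contact_force: [1.0, -0.3, -1.1]
opening: 0.759
grip_force: 67.6
```

Run:
```python
from lib import *; from plant import bot
plan(bot,('pre',stand(0,70,100),STAND),('ins',stand(0,66,20),STAND),('seat',stand(0,63,18),STAND))
w=wcam(bot);cv2.imwrite('pics/w3.png',w['img'])
print(RC)
```

```text
t 3.6 p [ 0.6549 -0.1119  0.1741] F [ 1.  -0.3 -1.1] open 0.759 q [ 0.35  0.68 -0.42  1.54  0.31  0.98  0.06]
pre [-134.9, -247.7, -14.2] [0.312, 0.063, -0.108]
ins [-137.3, -226.9, -91.5] [0.312, 0.063, -0.108]
seat [-137.0, -229.1, -94.3] [0.312, 0.063, -0.108]
[[ 0.99350903 -0.10818576  0.03515168]
 [ 0.11375324  0.94488324 -0.30701118]
 [ 0.          0.30901699  0.95105652]]
```

>>> {"op": "play_rows", "data": {
  "rows": [
    [1, -25, -40, 0, 0.08, 0.016, -0.03],
    [1, -50, -85, 0, 0.16, 0.03, -0.06],
    [1, -75, -130, 0, 0.24, 0.05, -0.09],
    [1, -100, -180, 0, 0.312, 0.063, -0.108],
    [1, -136, -238, -11, 0.312, 0.063, -0.108],
    [1, -136, -238, -11, 0.312, 0.063, -0.108],
    [1, -136, -238, -11, 0.312, 0.063, -0.108],
    [1, -136, -238, -11, 0.312, 0.063, -0.108]
  ]
}}

```text
time: 4.45
tcp_pos: [0.5156, -0.3496, 0.1552]
ee_rot: [0.657, 0.737, 0.102, -0.122]
contact_force: [0.6, 0.4, -1.9]
opening: 0.759
grip_force: 67.5
```

Run:
```python
from lib import *; from plant import bot
plan(bot,('pre',stand(0,80,100),STAND),('ins',stand(0,72,24),STAND),('seat',stand(0,64,24),STAND))
w=wcam(bot);cv2.imwrite('pics/w3.png',w['img'])
```

```text
t 4.45 p [ 0.5156 -0.3496  0.1552] F [ 0.6  0.4 -1.9] open 0.759 q [ 0.91  0.78 -0.5   1.46  0.1   1.17  0.58]
pre [3.3, -0.5, 7.8] [-0.004, -0.01, -0.002]
ins [1.5, 15.3, -66.9] [-0.004, -0.01, -0.002]
seat [2.3, 7.7, -69.4] [-0.004, -0.01, -0.002]
```

View pics/w3.png

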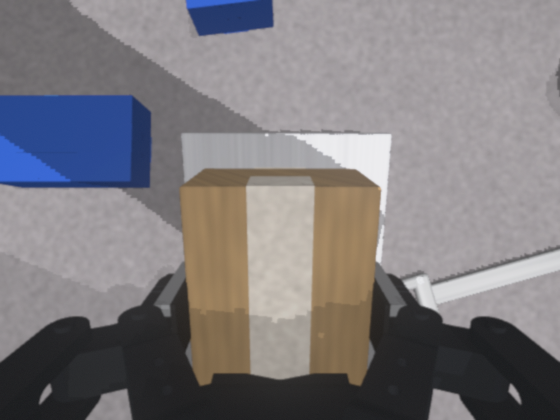

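The carton is square to the stand's far edge, which runs from (182,133) to (391,133), and needs about 3 mm more in +x. Inserting it.

>>> {"op": "play_rows", "data": {
  "rows": [
    [1, 3, 8, -15, -0.004, -0.01, -0.002],
    [1, 2, 12, -35, -0.004, -0.01, -0.002],
    [1, 2, 15, -55, -0.004, -0.01, -0.002],
    [1, 2, 15, -67, -0.004, -0.01, -0.002],
    [1, 2, 15, -67, -0.004, -0.01, -0.002],
    [1, 2, 15, -67, -0.004, -0.01, -0.002]
  ]
}}

```text
time: 5.1
tcp_pos: [0.5186, -0.3343, 0.0893]
ee_rot: [0.657, 0.738, 0.104, -0.116]
contact_force: [0.6, 0.3, -0.9]
opening: 0.759
grip_force: 67.4
```

```bash
cat >> lib.py <<'E'
def sp(bot):
    s=bot.state(); print('stand xyz',np.round(RC.T@(np.array(s['tcp_pos'])-CR)*1000,1),'F stand',np.round(RC.T@np.array(s['contact_force']),1),'open',round(s['opening'],3),'t',s['time'])
E
python3 - <<'E'
from lib import *; from plant import bot
sp(bot); plan(bot,('ins',stand(0,72,24),STAND))
E
```

```text
stand xyz [ 1.5 72.2 25. ] F stand [ 0.7 -0.1 -0.9] open 0.759 t 5.1
t 5.1 p [ 0.5186 -0.3343  0.0893] F [ 0.6  0.3 -0.9] open 0.759 q [ 0.89  0.84 -0.49  1.53  0.12  1.03  0.56]
ins [-1.5, -0.0, -1.0] [0.001, 0.001, -0.002]
```

>>> {"op": "play_rows", "data": {
  "rows": [
    [1, -1, -3, -2, 0, 0, 0],
    [1, -1, -7, -3, 0, 0, 0],
    [1, -1, -7, -3, 0, 0, 0]
  ]
}}

```text
time: 5.4
tcp_pos: [0.5173, -0.3414, 0.0862]
ee_rot: [0.657, 0.738, 0.104, -0.116]
contact_force: [-0.5, 4.0, 1.2]
opening: 0.757
grip_force: 67.4
```

>>> {"op": "play_rows", "data": {
  "rows": [
    [1, 0, -2, -0.7, 0, 0, 0],
    [1, 0, -2, -0.7, 0, 0, 0]
  ]
}}

```text
time: 5.6
tcp_pos: [0.5173, -0.3413, 0.086]
ee_rot: [0.656, 0.738, 0.105, -0.118]
contact_force: [-3.3, 14.3, 9.9]
opening: 0.758
grip_force: 68.4
```

>>> {"op": "play_rows", "data": {
  "rows": [
    [1, 0, -2, -0.7, 0, 0, 0],
    [1, 0, -2, -0.7, 0, 0, 0]
  ]
}}

```text
time: 5.8
tcp_pos: [0.5174, -0.3413, 0.0858]
ee_rot: [0.656, 0.738, 0.106, -0.119]
contact_force: [-6.7, 26.3, 18.4]
opening: 0.757
grip_force: 68.9
```

Run:
```python
from lib import *; from plant import bot
sp(bot); plan(bot,('ins',stand(0,64,19),STAND))
```

```text
stand xyz [-0.5 64.6 23.8] F stand [-3.7 31.3  9.2] open 0.757 t 5.8
t 5.8 p [ 0.5174 -0.3413  0.0858] F [-6.7 26.3 18.4] open 0.757 q [ 0.9   0.86 -0.49  1.51  0.13  1.04  0.58]
ins [0.4, 0.9, -4.8] [-0.006, -0.001, -0.004]
```

>>> {"op": "play_rows", "data": {
  "rows": [
    [1, 0, 3.4, 1.1, 0, 0, 0],
    [1, 0, 4, -1, 0, 0, 0],
    [1, 0, 4.7, -3, 0, 0, 0],
    [1, 0, 4.7, -3, 0, 0, 0]
  ]
}}

```text
time: 6.2
tcp_pos: [0.5176, -0.3404, 0.0832]
ee_rot: [0.657, 0.738, 0.104, -0.116]
contact_force: [-5.8, 7.7, 23.8]
opening: 0.759
grip_force: 70.0
```

Run:
```python
from lib import *; from plant import bot
sp(bot)
```

```text
stand xyz [-0.2 64.6 21.1] F stand [-4.9 15.2 20.1] open 0.759 t 6.2
```

>>> {"op": "play_rows", "data": {
  "rows": [
    [1, 0, -0.5, 1.5, 0, 0, 0],
    [-1, 0, -0.5, 1.5, 0, 0, 0],
    [-1, 0, -0.5, 1.5, 0, 0, 0],
    [-1, 0, -0.5, 1.5, 0, 0, 0],
    [-1, 0, -0.5, 1.5, 0, 0, 0],
    [-1, 1, -8, 25, 0, 0, 0],
    [-1, 2, -20, 62, 0, 0, 0],
    [-1, 3, -27, 86, 0, 0, 0]
  ]
}}

```text
time: 7.0
tcp_pos: [0.5203, -0.369, 0.1694]
ee_rot: [0.657, 0.738, 0.104, -0.115]
contact_force: [-0.4, -0.7, -0.1]
opening: 1.002
grip_force: 0.0
```

Run:
```python
from lib import *; from plant import bot
sp(bot)
w=wcam(bot);cv2.imwrite('pics/w4.png',w['img'])
T=bot.read_camera('top'); pickle.dump((w,T),open('v4.pkl','wb'))
L=np.array([.634,.0525]);a=1.293; 
for L,a in ((L,a),(np.array([.4667,.0535]),1.663)):
    r=findcarton(T,L,a); print(r); L=r[0][:2];a=r[0][2]; g=L+.008*np.array([np.cos(a),np.sin(a)])
    plan(bot,('above',[*g,.16],down(a-np.pi/2)))
```

```text
stand xyz [ -0.7  64.  111.9] F stand [-0.4 -0.6  0.1] open 1.002 t 7.0
(array([0.63408263, 0.05171281, 1.28620889]), np.float64(42.91372549019608))
t 7.1 p [ 0.5212 -0.3698  0.1706] F [ 0.4 -0.6 -0.1] open 1.001 q [ 0.92  0.78 -0.5   1.41  0.1   1.21  0.6 ]
above [115.2, 429.2, -10.6] [-0.31, 0.03, -0.396]
(array([0.46654137, 0.05329035, 1.65981181]), np.float64(44.55294117647059))
t 7.1 p [ 0.5212 -0.3698  0.1706] F [ 0.4 -0.6 -0.1] open 1.001 q [ 0.92  0.78 -0.5   1.41  0.1   1.21  0.6 ]
above [-55.3, 431.0, -10.6] [-0.308, -0.027, -0.025]
```

View pics/w4.png

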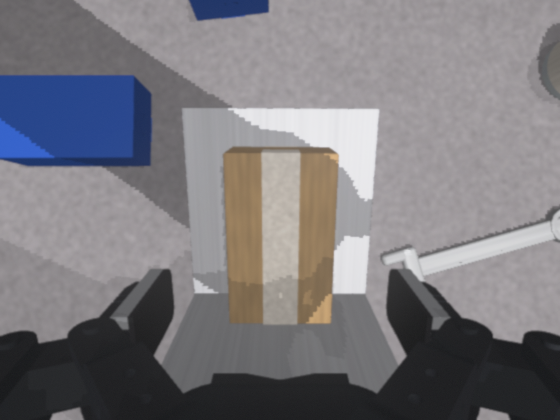

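The first carton is seated flat, centred and against the backstop. Carton A has not moved and is next.

>>> {"op": "play_rows", "data": {
  "rows": [
    [-1, 10, 40, 10, -0.08, 0.01, -0.1],
    [-1, 20, 85, 15, -0.16, 0.02, -0.2],
    [-1, 33, 130, 15, -0.24, 0.025, -0.3],
    [-1, 45, 175, 10, -0.31, 0.03, -0.396],
    [-1, 57, 220, 5, -0.31, 0.03, -0.396],
    [-1, 69, 265, 0, -0.31, 0.03, -0.396],
    [-1, 81, 310, -5, -0.31, 0.03, -0.396],
    [-1, 93, 355, -10, -0.31, 0.03, -0.396]
  ]
}}

```text
time: 7.9
tcp_pos: [0.613, -0.0107, 0.1567]
ee_rot: [0.8, 0.6, 0.0, -0.002]
contact_force: [0.4, -0.6, -0.3]
opening: 1.0
grip_force: 0.0
```

>>> {"op": "play_rows", "data": {
  "rows": [
    [-1, 12, 40, 0, 0, 0, 0],
    [-1, 20, 75, 0, 0, 0, 0],
    [-1, 20, 75, 0, 0, 0, 0],
    [-1, 20, 75, 0, 0, 0, 0]
  ]
}}

```text
time: 8.3
tcp_pos: [0.6327, 0.0629, 0.1567]
ee_rot: [0.8, 0.601, 0.0, -0.003]
contact_force: [-0.5, -1.7, 0.7]
opening: 0.999
grip_force: 0.0
```

Run:
```python
from lib import *; from plant import bot
L=np.array([.6341,.0519]); a=1.293; g=L+.009*np.array([np.cos(a),np.sin(a)])
w=wcam(bot);cv2.imwrite('pics/w5.png',w['img']); pickle.dump(w,open('w5.pkl','wb'))
hsv=cmask(w); u=proj(w,[*L,.04])[0]; print(u)
plan(bot,('grasp',[*g,.019],down(a-np.pi/2)))
```

```text
[287.2553412  223.34149008]
t 8.35 p [0.6327 0.0615 0.1568] F [-0.9 -0.3  0. ] open 0.998 q [ 0.02  0.65 -0.32  1.63  0.24  0.91 -0.67]
grasp [3.8, -0.9, -137.8] [-0.004, -0.003, 0.007]
```

View pics/w5.png

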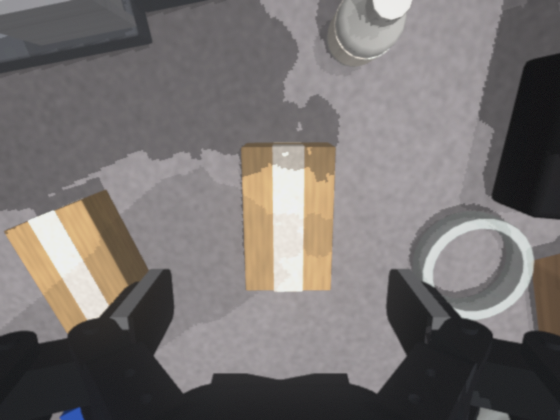

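Run:
```python
from lib import *; from plant import bot
w=pickle.load(open('w5.pkl','rb'))
u=unproj(w,[(243,144),(335,144),(331,291),(247,291)],.04); e=(u[0]+u[1]-u[2]-u[3])/2; a=np.arctan2(e[1],e[0]); L=u.mean(0)[:2]
print(L,a,np.linalg.norm(e)); g=L+.009*np.array([np.cos(a),np.sin(a)])
plan(bot,('grasp',[*g,.019],down(a-np.pi/2)))
```

```text
[0.63565993 0.05278152] 1.2943797281166205 0.11183431950974432
t 8.35 p [0.6327 0.0615 0.1568] F [-0.9 -0.3  0. ] open 0.998 q [ 0.02  0.65 -0.32  1.63  0.24  0.91 -0.67]
grasp [5.4, -0.1, -137.8] [-0.004, -0.003, 0.008]
```

>>> {"op": "play_rows", "data": {
  "rows": [
    [-1, 4.5, 0, -40, 0, 0, 0],
    [-1, 4.5, 0, -80, 0, 0, 0],
    [-1, 4.5, 0, -115, 0, 0, 0],
    [-1, 4.5, 0, -137, 0, 0, 0],
    [-1, 4.5, 0, -137, 0, 0, 0],
    [1, 4.5, 0, -137, 0, 0, 0],
    [1, 4.5, 0, -137, 0, 0, 0],
    [1, 4.5, 0, -137, 0, 0, 0]
  ]
}}

```text
time: 9.15
tcp_pos: [0.6384, 0.0618, 0.022]
ee_rot: [0.8, 0.6, 0.001, -0.002]
contact_force: [-1.0, -1.5, 6.6]
opening: 0.757
grip_force: 67.5
```

>>> {"op": "play_rows", "data": {
  "rows": [
    [1, 0, 0, 0, 0, 0, 0],
    [1, 0, 0, 0, 0, 0, 0],
    [1, 0, 0, 20, 0, 0, 0],
    [1, 0, 0, 60, 0, 0, 0],
    [1, 0, 0, 110, 0, 0, 0],
    [1, 0, 0, 160, 0, 0, 0],
    [1, 0, 0, 160, 0, 0, 0]
  ]
}}

```text
time: 9.85
tcp_pos: [0.6406, 0.0625, 0.188]
ee_rot: [0.8, 0.6, 0.005, 0.0]
contact_force: [1.0, 0.2, -1.4]
opening: 0.758
grip_force: 67.5
```

Run:
```python
from lib import *; from plant import bot
plan(bot,('pre',stand(0,80,125),STAND))
```

```text
t 9.85 p [0.6406 0.0625 0.188 ] F [ 1.   0.2 -1.4] open 0.758 q [ 0.03  0.62 -0.33  1.59  0.23  0.96 -0.66]
pre [-120.8, -420.3, -1.2] [0.308, -0.02, 0.397]
```

>>> {"op": "play_rows", "data": {
  "rows": [
    [1, -12, -40, 5, 0.06, 0, 0.08],
    [1, -24, -85, 10, 0.12, -0.005, 0.16],
    [1, -37, -130, 10, 0.18, -0.01, 0.24],
    [1, -50, -175, 10, 0.24, -0.015, 0.32],
    [1, -63, -220, 10, 0.308, -0.02, 0.397],
    [1, -76, -265, 10, 0.308, -0.02, 0.397],
    [1, -89, -310, 10, 0.308, -0.02, 0.397],
    [1, -102, -355, 5, 0.308, -0.02, 0.397]
  ]
}}

```text
time: 10.65
tcp_pos: [0.5347, -0.2953, 0.186]
ee_rot: [0.657, 0.738, 0.099, -0.118]
contact_force: [0.5, 0.0, -0.5]
opening: 0.759
grip_force: 67.3
```

>>> {"op": "play_rows", "data": {
  "rows": [
    [1, -10, -35, -3, 0, 0, 0],
    [1, -19, -65, -6, 0, 0, 0],
    [1, -19, -65, -6, 0, 0, 0],
    [1, -19, -65, -6, 0, 0, 0],
    [1, -19, -65, -6, 0, 0, 0]
  ]
}}

```text
time: 11.15
tcp_pos: [0.5169, -0.3569, 0.1796]
ee_rot: [0.656, 0.738, 0.099, -0.118]
contact_force: [-0.6, 0.5, -1.4]
opening: 0.759
grip_force: 67.4
```

Run:
```python
from lib import *; from plant import bot
sp(bot);plan(bot,('mid',stand(0,76,90),STAND),('ins',stand(0,72,67),STAND))
```

```text
stand xyz [ -2.7  78.9 117.8] F stand [-0.5  0.1 -1.5] open 0.759 t 11.15
t 11.15 p [ 0.5169 -0.3569  0.1796] F [-0.6  0.5 -1.4] open 0.759 q [ 0.92  0.76 -0.52  1.43  0.11  1.22  0.57]
mid [2.0, 6.1, -27.3] [0.005, -0.008, -0.005]
ins [1.6, 9.4, -50.4] [0.005, -0.008, -0.005]
```

>>> {"op": "play_rows", "data": {
  "rows": [
    [1, 2, 4, -15, 0.005, -0.008, -0.005],
    [1, 2, 6, -30, 0.005, -0.008, -0.005],
    [1, 2, 8, -42, 0.005, -0.008, -0.005],
    [1, 1.6, 9.4, -50, 0.005, -0.008, -0.005],
    [1, 1.6, 9.4, -50, 0.005, -0.008, -0.005],
    [1, 1.6, 9.4, -50, 0.005, -0.008, -0.005]
  ]
}}

```text
time: 11.75
tcp_pos: [0.5183, -0.3485, 0.1295]
ee_rot: [0.658, 0.737, 0.104, -0.117]
contact_force: [0.4, 0.2, -1.9]
opening: 0.755
grip_force: 67.4
```

Run:
```python
from lib import *; from plant import bot
sp(bot);plan(bot,('ins',stand(0,65,67),STAND))
```

```text
stand xyz [-0.4 71.2 67.6] F stand [ 0.4 -0.4 -1.9] open 0.755 t 11.75
t 11.75 p [ 0.5183 -0.3485  0.1295] F [ 0.4  0.2 -1.9] open 0.755 q [ 0.92  0.81 -0.51  1.48  0.12  1.12  0.57]
ins [1.0, -5.7, -2.5] [0.0, -0.0, 0.001]
```

>>> {"op": "play_rows", "data": {
  "rows": [
    [1, 0.5, -3, -1, 0, 0, 0],
    [1, 1, -5.7, -2, 0, 0, 0],
    [1, 1, -5.7, -2, 0, 0, 0]
  ]
}}

```text
time: 12.05
tcp_pos: [0.5193, -0.3547, 0.1274]
ee_rot: [0.658, 0.737, 0.104, -0.117]
contact_force: [0.3, -0.4, -1.9]
opening: 0.76
grip_force: 67.3
```

>>> {"op": "play_rows", "data": {
  "rows": [
    [1, 0, -1.5, -0.5, 0, 0, 0],
    [1, 0, -1.5, -0.5, 0, 0, 0]
  ]
}}

```text
time: 12.25
tcp_pos: [0.5193, -0.355, 0.1271]
ee_rot: [0.658, 0.737, 0.104, -0.117]
contact_force: [-0.8, 4.8, 2.4]
opening: 0.758
grip_force: 67.6
```

>>> {"op": "play_rows", "data": {
  "rows": [
    [1, 0, -1, -0.3, 0, 0, 0],
    [1, 0, -1, -0.3, 0, 0, 0]
  ]
}}

```text
time: 12.45
tcp_pos: [0.5193, -0.355, 0.1271]
ee_rot: [0.657, 0.737, 0.105, -0.118]
contact_force: [-2.8, 8.8, 6.8]
opening: 0.762
grip_force: 68.0
```

Run:
```python
from lib import *; from plant import bot
sp(bot)
```

```text
stand xyz [-0.1 64.2 67.3] F stand [-1.8 10.7  3.6] open 0.762 t 12.45
```

>>> {"op": "play_rows", "data": {
  "rows": [
    [1, 0, 1, -1.5, 0, 0, 0],
    [1, 0, 1.3, -2.5, 0, 0, 0],
    [1, 0, 1.3, -2.5, 0, 0, 0]
  ]
}}

```text
time: 12.75
tcp_pos: [0.5195, -0.354, 0.1245]
ee_rot: [0.657, 0.737, 0.105, -0.117]
contact_force: [0.1, 6.9, 5.0]
opening: 0.756
grip_force: 67.9
```

>>> {"op": "play_rows", "data": {
  "rows": [
    [1, 0, 0.3, -1, 0, 0, 0],
    [1, 0, 0.3, -1, 0, 0, 0]
  ]
}}

```text
time: 12.95
tcp_pos: [0.5196, -0.3539, 0.1239]
ee_rot: [0.658, 0.737, 0.105, -0.117]
contact_force: [-1.0, 5.9, 10.3]
opening: 0.76
grip_force: 68.3
```

Run:
```python
from lib import *; from plant import bot
sp(bot)
```

```text
stand xyz [ 0.3 64.2 64. ] F stand [-0.4  8.8  7.9] open 0.76 t 12.95
```

>>> {"op": "play_rows", "data": {
  "rows": [
    [-1, 0, 0, 0, 0, 0, 0],
    [-1, 0, 0, 0, 0, 0, 0],
    [-1, 0, 0, 0, 0, 0, 0],
    [-1, 0, 0, 0, 0, 0, 0],
    [-1, 1, -8, 24, 0, 0, 0],
    [-1, 2, -17, 53, 0, 0, 0],
    [-1, 2.5, -20, 66, 0, 0, 0],
    [-1, 2.5, -20, 66, 0, 0, 0]
  ]
}}

```text
time: 13.75
tcp_pos: [0.5222, -0.3758, 0.1906]
ee_rot: [0.658, 0.737, 0.104, -0.115]
contact_force: [0.5, -0.2, -0.6]
opening: 0.999
grip_force: 0.0
```

Run:
```python
from lib import *; from plant import bot
sp(bot)
w=wcam(bot);cv2.imwrite('pics/w6.png',w['img'])
T=bot.read_camera('top')
r=findcarton(T,np.array([.4667,.0535]),1.66); print(r); L=r[0][:2];a=r[0][2]; g=L+.009*np.array([np.cos(a),np.sin(a)])
plan(bot,('above',[*g,.16],down(a-np.pi/2)))
```

```text
stand xyz [  0.4  63.8 134.2] F stand [ 0.5 -0.4 -0.5] open 0.999 t 13.75
(array([0.46676648, 0.05315212, 1.65516608]), np.float64(42.58823529411765))
t 13.85 p [ 0.5214 -0.3747  0.1883] F [ 0.2 -0.3 -0.5] open 1.001 q [ 0.94  0.77 -0.51  1.38  0.1   1.25  0.59]
above [-55.4, 436.9, -28.3] [-0.313, -0.032, -0.028]
```

View pics/w6.png

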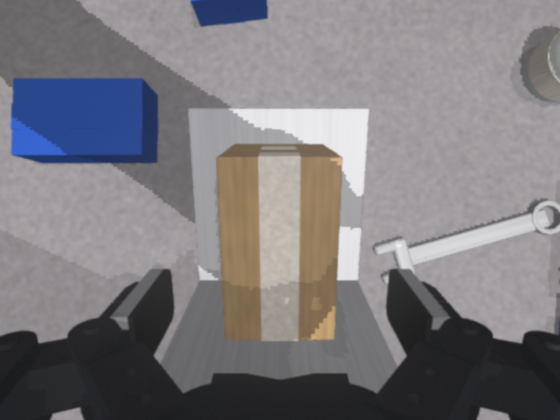

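Two cartons are stacked neatly. Now carton C, which is still at its first position.

>>> {"op": "play_rows", "data": {
  "rows": [
    [-1, -5, 40, 5, -0.08, -0.008, -0.007],
    [-1, -11, 85, 10, -0.16, -0.016, -0.014],
    [-1, -17, 130, 5, -0.24, -0.024, -0.021],
    [-1, -22, 175, 0, -0.313, -0.032, -0.028],
    [-1, -28, 220, -5, -0.313, -0.032, -0.028],
    [-1, -34, 265, -10, -0.313, -0.032, -0.028],
    [-1, -40, 310, -15, -0.313, -0.032, -0.028],
    [-1, -45, 355, -20, -0.313, -0.032, -0.028]
  ]
}}

```text
time: 14.65
tcp_pos: [0.4752, -0.0183, 0.168]
ee_rot: [0.676, 0.737, -0.0, -0.0]
contact_force: [2.5, 1.1, 0.7]
opening: 0.998
grip_force: 0.0
```

>>> {"op": "play_rows", "data": {
  "rows": [
    [-1, -5, 40, -4, 0, 0, 0],
    [-1, -10, 82, -8, 0, 0, 0],
    [-1, -10, 82, -8, 0, 0, 0],
    [-1, -10, 82, -8, 0, 0, 0]
  ]
}}

```text
time: 15.05
tcp_pos: [0.4658, 0.0627, 0.1602]
ee_rot: [0.676, 0.737, -0.001, -0.0]
contact_force: [0.1, -1.3, -0.4]
opening: 1.001
grip_force: 0.0
```

Run:
```python
from lib import *; from plant import bot
L=np.array([.4675,.0532]); a=1.66; g=L+.009*np.array([np.cos(a),np.sin(a)])
plan(bot,('grasp',[*g,.019],down(a-np.pi/2)))
w=wcam(bot);m=cv2.morphologyEx(cmask(w),cv2.MORPH_CLOSE,np.ones((25,25)))
n,l,st,ce=cv2.connectedComponentsWithStats(m); print([(s.tolist(),np.round(c)) for s,c in zip(st,ce) if s[4]>2000])
P=box(*L,a,.11,.066,.04); print(np.round(proj(w,P[[1,3,5,7]])).tolist()); cv2.imwrite('pics/w7.png',w['img'])
```

```text
t 15.05 p [0.4658 0.0627 0.1602] F [ 0.1 -1.3 -0.4] open 1.001 q [ 0.14  0.43 -0.51  2.05  0.31  0.73 -0.47]
grasp [0.9, -0.5, -141.2] [0.001, -0.001, 0.002]
[([0, 0, 560, 420, 227552], array([279., 209.])), ([237, 146, 30, 142, 3847], array([252., 215.])), ([298, 147, 30, 141, 3801], array([312., 215.]))]
[[324.0, 288.0], [240.0, 288.0], [329.0, 146.0], [235.0, 146.0]]
```

>>> {"op": "play_rows", "data": {
  "rows": [
    [-1, 1, 0, -40, 0, 0, 0],
    [-1, 1, 0, -80, 0, 0, 0],
    [-1, 1, 0, -117, 0, 0, 0],
    [-1, 1, 0, -140, 0, 0, 0],
    [-1, 1, 0, -140, 0, 0, 0],
    [1, 1, 0, -140, 0, 0, 0],
    [1, 1, 0, -140, 0, 0, 0],
    [1, 1, 0, -140, 0, 0, 0]
  ]
}}

```text
time: 15.9
tcp_pos: [0.4684, 0.0615, 0.0224]
ee_rot: [0.677, 0.736, 0.001, 0.001]
contact_force: [0.5, 0.0, -0.5]
opening: 0.755
grip_force: 66.8
```

>>> {"op": "play_rows", "data": {
  "rows": [
    [1, 0, 0, 0, 0, 0, 0],
    [1, 0, 0, 0, 0, 0, 0],
    [1, 0, 0, 30, 0, 0, 0],
    [1, 0, 0, 75, 0, 0, 0],
    [1, 0, 0, 120, 0, 0, 0],
    [1, 0, 0, 165, 0, 0, 0],
    [1, 0, 0, 200, 0, 0, 0],
    [1, 0, 0, 200, 0, 0, 0]
  ]
}}

```text
time: 16.7
tcp_pos: [0.4694, 0.0621, 0.2258]
ee_rot: [0.677, 0.736, 0.003, 0.003]
contact_force: [0.2, 0.3, -4.0]
opening: 0.755
grip_force: 69.6
```

Run:
```python
from lib import *; from plant import bot
plan(bot,('pre',stand(0,80,155),STAND))
```

```text
t 16.7 p [0.4694 0.0621 0.2258] F [ 0.2  0.3 -4. ] open 0.755 q [ 0.2   0.34 -0.57  1.99  0.24  0.87 -0.41]
pre [51.4, -429.1, -10.4] [0.313, 0.039, 0.031]
```

>>> {"op": "play_rows", "data": {
  "rows": [
    [1, 5, -40, 0, 0.06, 0.008, 0.006],
    [1, 10, -85, 0, 0.12, 0.016, 0.012],
    [1, 16, -130, 0, 0.18, 0.024, 0.018],
    [1, 21, -175, 0, 0.24, 0.03, 0.024],
    [1, 27, -220, 0, 0.313, 0.039, 0.031],
    [1, 32, -265, 0, 0.313, 0.039, 0.031],
    [1, 38, -310, 0, 0.313, 0.039, 0.031],
    [1, 43, -355, 0, 0.313, 0.039, 0.031]
  ]
}}

```text
time: 17.5
tcp_pos: [0.51, -0.2953, 0.2204]
ee_rot: [0.657, 0.737, 0.101, -0.12]
contact_force: [0.9, 0.1, -2.3]
opening: 0.757
grip_force: 69.5
```

>>> {"op": "play_rows", "data": {
  "rows": [
    [1, 4, -35, -5, 0, 0, 0],
    [1, 9, -74, -8, 0, 0, 0],
    [1, 9, -74, -8, 0, 0, 0],
    [1, 9, -74, -8, 0, 0, 0],
    [1, 9, -74, -8, 0, 0, 0]
  ]
}}

```text
time: 18.0
tcp_pos: [0.5196, -0.3661, 0.2128]
ee_rot: [0.656, 0.738, 0.102, -0.12]
contact_force: [-0.3, 0.7, -3.1]
opening: 0.757
grip_force: 69.6
```

Run:
```python
from lib import *; from plant import bot
sp(bot);plan(bot,('mid',stand(0,76,130),STAND),('ins',stand(0,71,107.5),STAND))
```

```text
stand xyz [ -1.1  80.2 152.3] F stand [-0.2 -0.2 -3.2] open 0.757 t 18.0
t 18.0 p [ 0.5196 -0.3661  0.2128] F [-0.3  0.7 -3.1] open 0.757 q [ 0.92  0.74 -0.5   1.38  0.08  1.29  0.59]
mid [0.7, 3.0, -22.5] [-0.0, -0.007, -0.004]
ins [0.5, 5.2, -45.4] [-0.0, -0.007, -0.004]
```

>>> {"op": "play_rows", "data": {
  "rows": [
    [1, 0.7, 2, -15, 0, -0.007, -0.004],
    [1, 0.7, 4, -30, 0, -0.007, -0.004],
    [1, 0.5, 5.2, -40, 0, -0.007, -0.004],
    [1, 0.5, 5.2, -45, 0, -0.007, -0.004],
    [1, 0.5, 5.2, -45, 0, -0.007, -0.004],
    [1, 0.5, 5.2, -45, 0, -0.007, -0.004]
  ]
}}

```text
time: 18.6
tcp_pos: [0.5204, -0.3619, 0.1683]
ee_rot: [0.658, 0.737, 0.104, -0.116]
contact_force: [0.4, 0.3, -2.7]
opening: 0.758
grip_force: 69.6
```

>>> {"op": "play_rows", "data": {
  "rows": [
    [1, 0.4, -3, -1, 0, 0, 0],
    [1, 0.7, -5.7, -2, 0, 0, 0],
    [1, 0.7, -5.7, -2, 0, 0, 0]
  ]
}}

```text
time: 18.9
tcp_pos: [0.5208, -0.3682, 0.166]
ee_rot: [0.658, 0.737, 0.104, -0.116]
contact_force: [-0.8, -0.2, -3.7]
opening: 0.76
grip_force: 69.6
```

Run:
```python
from lib import *; from plant import bot
sp(bot)
```

```text
stand xyz [-1.000e-01  6.360e+01  1.084e+02] F stand [-0.8 -1.3 -3.5] open 0.76 t 18.9
```

>>> {"op": "play_rows", "data": {
  "rows": [
    [1, 0, -1.2, -0.4, 0, 0, 0],
    [1, 0, -1.2, -0.4, 0, 0, 0]
  ]
}}

```text
time: 19.1
tcp_pos: [0.5209, -0.3685, 0.1657]
ee_rot: [0.658, 0.737, 0.104, -0.117]
contact_force: [-0.1, 1.7, -1.9]
opening: 0.758
grip_force: 69.6
```

>>> {"op": "play_rows", "data": {
  "rows": [
    [1, 0, -1, -0.3, 0, 0, 0],
    [1, 0, -1, -0.3, 0, 0, 0]
  ]
}}

```text
time: 19.3
tcp_pos: [0.5209, -0.3685, 0.1656]
ee_rot: [0.657, 0.737, 0.105, -0.117]
contact_force: [-2.2, 8.1, 1.7]
opening: 0.754
grip_force: 69.9
```

Run:
```python
from lib import *; from plant import bot
sp(bot)
```

```text
stand xyz [ -0.   63.2 108.2] F stand [-1.3  8.4 -1. ] open 0.754 t 19.3
```

Backstop contact. Lowering in small steps.

>>> {"op": "play_rows", "data": {
  "rows": [
    [1, 0, 1, -1.5, 0, 0, 0],
    [1, 0, 1.5, -3, 0, 0, 0],
    [1, 0, 1.5, -3, 0, 0, 0]
  ]
}}

```text
time: 19.6
tcp_pos: [0.5211, -0.3674, 0.1625]
ee_rot: [0.658, 0.737, 0.105, -0.117]
contact_force: [-0.2, 5.9, 1.4]
opening: 0.758
grip_force: 69.9
```

>>> {"op": "play_rows", "data": {
  "rows": [
    [1, 0, 0.4, -1.2, 0, 0, 0],
    [1, 0, 0.4, -1.2, 0, 0, 0]
  ]
}}

```text
time: 19.8
tcp_pos: [0.5212, -0.3673, 0.162]
ee_rot: [0.658, 0.737, 0.105, -0.117]
contact_force: [-3.2, 5.7, 9.1]
opening: 0.76
grip_force: 70.5
```

Run:
```python
from lib import *; from plant import bot
sp(bot)
```

```text
stand xyz [  0.3  63.2 104.4] F stand [-2.6  8.6  6.8] open 0.76 t 19.8
```

>>> {"op": "play_rows", "data": {
  "rows": [
    [-1, 0, 0, 0, 0, 0, 0],
    [-1, 0, 0, 0, 0, 0, 0],
    [-1, 0, 0, 0, 0, 0, 0],
    [-1, 0, 0, 0, 0, 0, 0],
    [-1, 1, -8, 24, 0, 0, 0],
    [-1, 2, -16, 50, 0, 0, 0],
    [-1, 2.5, -20, 66, 0, 0, 0],
    [-1, 2.5, -20, 66, 0, 0, 0]
  ]
}}

```text
time: 20.6
tcp_pos: [0.5241, -0.3889, 0.2292]
ee_rot: [0.658, 0.737, 0.104, -0.115]
contact_force: [-0.7, 0.1, -0.8]
opening: 1.003
grip_force: 0.0
```

Run:
```python
from lib import *; from plant import bot
sp(bot)
w=wcam(bot);cv2.imwrite('pics/w8.png',w['img'])
plan(bot,('handle above',[.4027,.2522,.20],down(1.47)))
```

```text
stand xyz [  0.8  63.2 175.1] F stand [-0.7 -0.  -0.8] open 1.003 t 20.6
t 20.65 p [ 0.5236 -0.3883  0.2277] F [ 0.1  0.3 -0. ] open 1.0 q [ 0.93  0.75 -0.49  1.31  0.08  1.34  0.61]
handle above [-120.9, 640.5, -27.7] [-0.238, -0.24, 1.346]
```

View pics/w8.png

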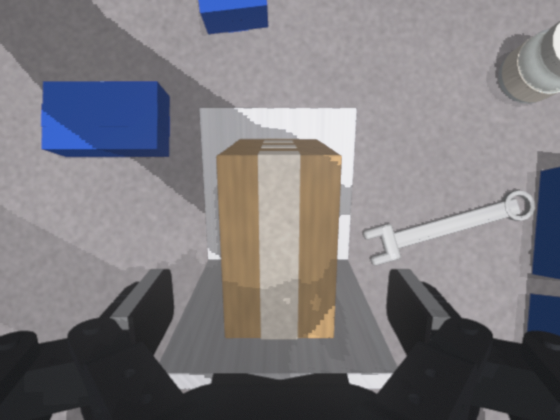

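The column of three is neat. Next is the magazine handle.

>>> {"op": "play_rows", "data": {
  "rows": [
    [-1, -8, 40, 10, -0.02, -0.025, 0.13],
    [-1, -16, 85, 10, -0.045, -0.05, 0.26],
    [-1, -24, 130, 10, -0.07, -0.07, 0.39],
    [-1, -33, 175, 10, -0.09, -0.09, 0.52],
    [-1, -41, 220, 5, -0.115, -0.115, 0.65],
    [-1, -50, 265, 0, -0.14, -0.14, 0.78],
    [-1, -58, 310, 0, -0.16, -0.165, 0.91],
    [-1, -66, 355, 0, -0.185, -0.19, 1.04]
  ]
}}

```text
time: 21.45
tcp_pos: [0.4562, -0.0312, 0.2264]
ee_rot: [0.199, 0.979, 0.026, -0.027]
contact_force: [1.9, 0.6, -0.1]
opening: 1.002
grip_force: 0.0
```

Run:
```python
from lib import *; from plant import bot
plan(bot,('handle above',[.4027,.2522,.20],down(1.47)))
```

```text
t 21.45 p [ 0.4562 -0.0312  0.2264] F [ 1.9  0.6 -0.1] open 1.002 q [ 0.64  0.4  -0.83  1.97  0.28  0.95  0.85]
handle above [-53.5, 283.4, -26.4] [-0.055, -0.052, 0.299]
```

>>> {"op": "play_rows", "data": {
  "rows": [
    [-1, -8, 40, -4, -0.02, -0.02, 0.1],
    [-1, -16, 85, -8, -0.04, -0.035, 0.2],
    [-1, -25, 130, -12, -0.055, -0.052, 0.299],
    [-1, -34, 175, -16, -0.055, -0.052, 0.299],
    [-1, -42, 220, -20, -0.055, -0.052, 0.299],
    [-1, -53, 283, -26, -0.055, -0.052, 0.299],
    [-1, -53, 283, -26, -0.055, -0.052, 0.299],
    [-1, -53, 283, -26, -0.055, -0.052, 0.299]
  ]
}}

```text
time: 22.25
tcp_pos: [0.4027, 0.2525, 0.2004]
ee_rot: [0.051, 0.999, 0.001, -0.001]
contact_force: [0.7, -1.7, -0.6]
opening: 1.002
grip_force: 0.0
```

Run:
```python
from lib import *; from plant import bot
plan(bot,('handle above',[.4027,.2522,.20],down(1.47)))
w=wcam(bot);cv2.imwrite('pics/w9.png',w['img']); pickle.dump(w,open('w9.pkl','wb'))
```

```text
t 22.25 p [0.4027 0.2525 0.2004] F [ 0.7 -1.7 -0.6] open 1.002 q [ 0.01  0.46 -0.89  1.99  0.46  0.9   0.34]
handle above [-0.0, -0.3, -0.4] [-0.002, -0.001, 0.001]
```

View pics/w9.png

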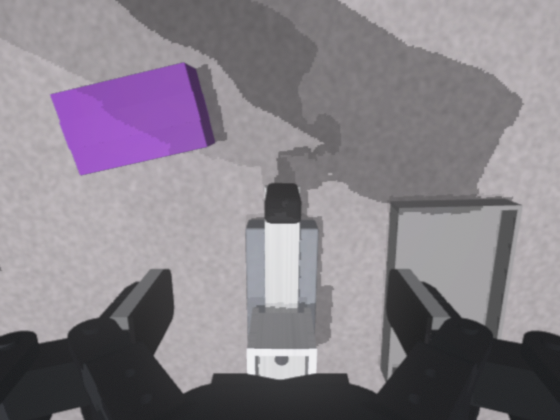

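Run:
```python
from lib import *
w=pickle.load(open('w9.pkl','rb'))
print(proj(w,[.4027,.2522,.095]))
for h,yaw in((.095,-.1),):
    P=box(.4027,.2522,yaw,.02,.026,.057,.038); print(np.round(proj(w,P)).tolist())
g=cv2.cvtColor(w['img'],cv2.COLOR_BGR2GRAY); print(g[176:232:3,283].tolist()); print(g[205,255:312:2].tolist()); 
# tower rear rim line (355..) and slide axis
print(unproj(w,[(247,349),(317,349)],.092), unproj(w,[(283,222),(283,205)],.095))
print(unproj(w,[(265,222),(264,300),(299,222),(297,300)],.03))
```

```text
[[279.69013356 215.53136441]]
[[264.0, 185.0], [261.0, 202.0], [295.0, 185.0], [299.0, 201.0], [264.0, 209.0], [261.0, 229.0], [295.0, 208.0], [298.0, 229.0]]
[107, 108, 99, 54, 53, 53, 54, 56, 58, 70, 66, 63, 71, 73, 72, 69, 210, 228, 227]
[177, 172, 175, 176, 156, 75, 57, 61, 61, 60, 61, 60, 60, 60, 69, 66, 63, 63, 63, 62, 63, 60, 58, 90, 120, 121, 123, 159, 175]
[[0.5091834  0.21547524 0.092     ]
 [0.51485821 0.27007603 0.092     ]] [[0.40760812 0.25401711 0.095     ]
 [0.3954293  0.25524047 0.095     ]]
[[0.42578515 0.23680081 0.03      ]
 [0.50221643 0.22713657 0.03      ]
 [0.42888637 0.26681378 0.03      ]
 [0.50543183 0.25814779 0.03      ]]
```

The handle top is at about (283,212), giving its centre at (0.400, 0.2546). The tower's rear face fits the 113 mm spacing, and the magazine yaw is −0.104. Gripping the handle.

>>> {"op": "play_rows", "data": {
  "rows": [
    [-1, -2.7, 2, -40, 0, 0, 0],
    [-1, -2.7, 2, -80, 0, 0, 0],
    [-1, -2.7, 2, -110, 0, 0, 0],
    [-1, -2.7, 2, -126, 0, 0, 0],
    [-1, -2.7, 2, -126, 0, 0, 0],
    [1, -2.7, 2, -126, 0, 0, 0],
    [1, -2.7, 2, -126, 0, 0, 0],
    [1, -2.7, 2, -126, 0, 0, 0]
  ]
}}

```text
time: 23.1
tcp_pos: [0.4022, 0.252, 0.076]
ee_rot: [0.054, 0.999, 0.001, 0.001]
contact_force: [0.3, -0.4, -0.1]
opening: 0.515
grip_force: 0.0
```

>>> {"op": "play_rows", "data": {
  "rows": [
    [1, 0, 0, 0, 0, 0, 0],
    [1, 0, 0, 0, 0, 0, 0],
    [1, 0, 0, 0, 0, 0, 0]
  ]
}}

```text
time: 23.4
tcp_pos: [0.4023, 0.2545, 0.0763]
ee_rot: [0.053, 0.999, 0.003, 0.001]
contact_force: [-0.6, 10.1, 7.9]
opening: 0.289
grip_force: 62.3
```

>>> {"op": "play_rows", "data": {
  "rows": [
    [1, 15, -1.5, 0, 0, 0, 0],
    [1, 35, -3.6, 0, 0, 0, 0],
    [1, 55, -5.7, 0, 0, 0, 0],
    [1, 68, -7, 0, 0, 0, 0],
    [1, 73, -7.6, 0, 0, 0, 0],
    [1, 73, -7.6, 0, 0, 0, 0],
    [1, 73, -7.6, 0, 0, 0, 0]
  ]
}}

```text
time: 24.1
tcp_pos: [0.4744, 0.2468, 0.0763]
ee_rot: [0.053, 0.999, 0.002, 0.0]
contact_force: [-7.4, 9.2, 12.1]
opening: 0.291
grip_force: 62.8
```

>>> {"op": "play_rows", "data": {
  "rows": [
    [1, -20, 2, 0, 0, 0, 0],
    [1, -45, 4.6, 0, 0, 0, 0],
    [1, -65, 6.7, 0, 0, 0, 0],
    [1, -72, 7.5, 0, 0, 0, 0],
    [1, -72, 7.5, 0, 0, 0, 0],
    [-1, -72, 7.5, 0, 0, 0, 0],
    [-1, -72, 7.5, 0, 0, 0, 0],
    [-1, -72, 7.5, 0, 0, 0, 0]
  ]
}}

```text
time: 24.9
tcp_pos: [0.4027, 0.2517, 0.0751]
ee_rot: [0.053, 0.999, 0.0, 0.0]
contact_force: [-0.2, -0.0, 0.7]
opening: 0.792
grip_force: 0.0
```

>>> {"op": "play_rows", "data": {
  "rows": [
    [-1, 0, 0, 0, 0, 0, 0],
    [-1, 0, 0, 40, 0, 0, 0],
    [-1, 10, 0, 85, 0, 0, 0],
    [-1, 50, -4, 100, 0, 0, 0],
    [-1, 100, -11, 100, 0, 0, 0],
    [-1, 150, -18, 100, 0, 0, 0],
    [-1, 190, -22, 100, 0, 0, 0],
    [-1, 215, -25, 100, 0, 0, 0]
  ]
}}

```text
time: 25.7
tcp_pos: [0.6203, 0.2254, 0.1744]
ee_rot: [0.055, 0.999, 0.0, 0.0]
contact_force: [-1.2, -1.2, 0.5]
opening: 1.003
grip_force: 0.0
```

```bash
cat >> lib.py <<'E'
MG=np.array([.5448,.2394,0]); RM=Ro.from_euler('z',-.104).as_matrix()
def mag(x,y,z): return MG+RM@(np.array([x,y,z])/1000)
E
python3 - <<'E'
from lib import *; from plant import bot
plan(bot,('plate above',mag(80,0,130),down(1.467)),('tray',[.526,.401,.1],down(1.467)))
w=wcam(bot); T=bot.read_camera('top'); pickle.dump((w,T),open('w10.pkl','wb')); cv2.imwrite('pics/w10.png',w['img'])
P=box(*mag(71,0,0)[:2],-.104,.05,.04,.01,.03); print(np.round(proj(T,P[[1,3,5,7]])).tolist(),np.round(proj(w,P[[1,3,5,7]])).tolist())
a=cv2.resize(w['img'][150:420,120:440],None,fx=1.5,fy=1.5); b=cv2.resize(T['img'][155:280,165:225],None,fx=4.5,fy=4.5,interpolation=cv2.INTER_CUBIC)[:405]
b=cv2.resize(T['img'][155:280,150:225],(243,405),interpolation=cv2.INTER_CUBIC); cv2.imwrite('pics/m10.png',np.hstack([a,b]))
E
```

```text
t 25.7 p [0.6203 0.2254 0.1744] F [-1.2 -1.2  0.5] open 1.003 q [ 0.03  0.75 -0.77  1.53  0.57  1.09  0.59]
plate above [4.0, 5.7, -44.4] [-0.001, 0.0, 0.005]
tray [-94.3, 175.6, -74.4] [-0.001, 0.0, 0.005]
[[204.0, 194.0], [188.0, 192.0], [206.0, 174.0], [191.0, 173.0]] [[261.0, 166.0], [315.0, 165.0], [263.0, 229.0], [313.0, 229.0]]
```

View pics/m10.png

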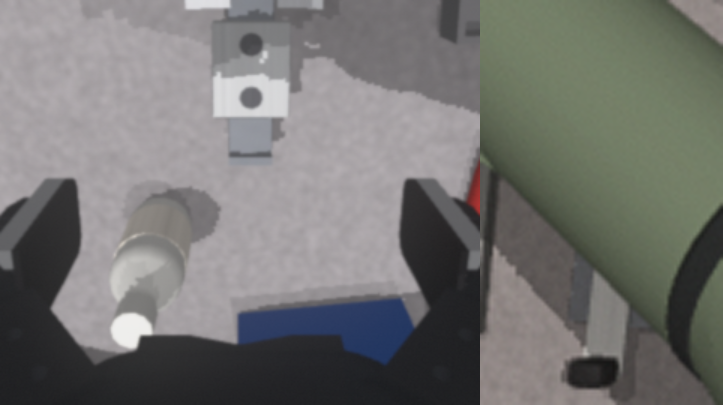

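The plate lies on the apron at full-image columns 261–313, rows 163–228. That matches the predicted box, so its centre is about 71 mm out. Grasping it 9 mm off centre, away from the tower.

>>> {"op": "play_rows", "data": {
  "rows": [
    [-0.4, 4, 5.7, -44, 0, 0, 0.005],
    [-0.4, 4, 5.7, -44, 0, 0, 0.005],
    [-0.4, 4, 5.7, -75, 0, 0, 0.005],
    [-0.4, 4, 5.7, -105, 0, 0, 0.005],
    [-0.4, 4, 5.7, -130, 0, 0, 0.005],
    [-0.4, 4, 5.7, -140.5, 0, 0, 0.005],
    [-0.4, 4, 5.7, -140.5, 0, 0, 0.005],
    [-0.4, 4, 5.7, -140.5, 0, 0, 0.005]
  ]
}}

```text
time: 26.6
tcp_pos: [0.6221, 0.2331, 0.0362]
ee_rot: [0.051, 0.999, 0.001, 0.001]
contact_force: [0.1, 0.3, 0.8]
opening: 0.7
grip_force: 0.0
```

>>> {"op": "play_rows", "data": {
  "rows": [
    [1, 0, 0, 0, 0, 0, 0],
    [1, 0, 0, 0, 0, 0, 0],
    [1, 0, 0, 0, 0, 0, 0],
    [1, 0, 0, 0, 0, 0, 0]
  ]
}}

```text
time: 27.0
tcp_pos: [0.6223, 0.233, 0.0364]
ee_rot: [0.051, 0.999, 0.001, 0.001]
contact_force: [-2.2, -2.1, 11.3]
opening: 0.448
grip_force: 60.1
```

```bash
cat >> lib.py <<'E'
TR=np.array([.526,.401,0]); RT=Ro.from_euler('z',-.08).as_matrix()
def tray(x,y,z): return TR+RT@(np.array([x,y,z])/1000)
E
python3 - <<'E'
from lib import *; from plant import bot
T=pickle.load(open('cams.pkl','rb'))['top']; print('bottle',unproj(T,[(224,147)],.0))
print('mag',np.round(RM.T@(bot.state()['tcp_pos']-MG)*1000,1))
plan(bot,('t1',tray(66,0,60),down(1.48)),('t2',tray(8,0,60),down(1.48)),('t3',tray(-50,0,60),down(1.48)))
E
```

```text
bottle [[0.71432985 0.17030048 0.        ]]
mag [77.8  1.7 36.4]
t 27.0 p [0.6223 0.233  0.0364] F [-2.2 -2.1 11.3] open 0.448 q [-0.03  0.92 -0.68  1.59  0.7   0.89  0.49]
t1 [-30.5, 162.7, 23.6] [-0.001, 0.002, 0.011]
t2 [-88.4, 167.4, 23.6] [-0.001, 0.002, 0.011]
t3 [-146.2, 172.0, 23.6] [-0.001, 0.002, 0.011]
```

>>> {"op": "play_rows", "data": {
  "rows": [
    [1, 0, 0, 30, 0, 0, 0],
    [1, 0, 0, 70, 0, 0, 0],
    [1, 0, 0, 104, 0, 0, 0],
    [1, -40, 45, 104, 0, 0, 0.011],
    [1, -75, 85, 104, 0, 0, 0.011],
    [1, -110, 130, 104, 0, 0, 0.011],
    [1, -146, 172, 104, 0, 0, 0.011],
    [1, -146, 172, 90, 0, 0, 0.011]
  ]
}}

```text
time: 27.8
tcp_pos: [0.4728, 0.4091, 0.1272]
ee_rot: [0.043, 0.999, 0.002, 0.001]
contact_force: [-0.0, 0.8, -1.5]
opening: 0.448
grip_force: 61.4
```

Run:
```python
from lib import *; from plant import bot
plan(bot,('t3',tray(-50,0,20),down(1.48)))
```

```text
t 27.8 p [0.4728 0.4091 0.1272] F [-0.   0.8 -1.5] open 0.448 q [-0.32  0.76 -0.76  1.67  0.62  0.96  0.18]
t3 [3.4, -4.1, -107.2] [-0.005, 0.002, -0.004]
```

>>> {"op": "play_rows", "data": {
  "rows": [
    [1, 3, -4, -35, -0.004, 0, -0.004],
    [1, 3, -4, -70, -0.004, 0, -0.004],
    [1, 3, -4, -95, -0.004, 0, -0.004],
    [1, 3, -4, -107, -0.004, 0, -0.004],
    [1, 3, -4, -107, -0.004, 0, -0.004]
  ]
}}

```text
time: 28.3
tcp_pos: [0.4783, 0.4005, 0.017]
ee_rot: [0.047, 0.999, -0.002, -0.0]
contact_force: [0.8, -0.4, -0.2]
opening: 0.449
grip_force: 61.4
```

>>> {"op": "play_rows", "data": {
  "rows": [
    [1, 0, 0, -3, 0, 0, 0],
    [1, 0, 0, -5, 0, 0, 0],
    [1, 0, 0, -5, 0, 0, 0]
  ]
}}

```text
time: 28.6
tcp_pos: [0.479, 0.4009, 0.0134]
ee_rot: [0.047, 0.999, -0.001, 0.001]
contact_force: [0.2, -0.5, -1.6]
opening: 0.448
grip_force: 61.4
```

>>> {"op": "play_rows", "data": {
  "rows": [
    [1, 0, 0, -2, 0, 0, 0],
    [1, 0, 0, -3, 0, 0, 0],
    [1, 0, 0, -3, 0, 0, 0]
  ]
}}

```text
time: 28.9
tcp_pos: [0.4791, 0.4011, 0.0109]
ee_rot: [0.047, 0.999, -0.001, 0.001]
contact_force: [-3.7, -5.0, 18.9]
opening: 0.447
grip_force: 73.1
```

>>> {"op": "play_rows", "data": {
  "rows": [
    [1, 0, 0, 1.5, 0, 0, 0],
    [-0.2, 0, 0, 1.5, 0, 0, 0],
    [-0.2, 0, 0, 1.5, 0, 0, 0],
    [-0.2, 0, 0, 1.5, 0, 0, 0],
    [-0.2, 0, 0, 20, 0, 0, 0],
    [-0.2, 0, 0, 55, 0, 0, 0],
    [-0.2, 0, 0, 105, 0, 0, 0],
    [-0.2, 0, 0, 155, 0, 0, 0]
  ]
}}

```text
time: 29.7
tcp_pos: [0.478, 0.4007, 0.1674]
ee_rot: [0.047, 0.999, -0.002, -0.0]
contact_force: [0.6, 0.4, 0.6]
opening: 0.6
grip_force: 0.0
```

Run:
```python
from lib import *; from plant import bot
plan(bot,('handle above',[.4015,.2546,.17],down(1.467)))
```

```text
t 29.7 p [0.478  0.4007 0.1674] F [0.6 0.4 0.6] open 0.6 q [-0.29  0.71 -0.79  1.64  0.57  1.03  0.22]
handle above [-76.5, -146.1, 2.6] [0.003, -0.0, -0.01]
```

Second push. The jaws stay at the 51 mm opening, since the handle is 26 mm wide.

>>> {"op": "play_rows", "data": {
  "rows": [
    [-0.2, -20, -38, 3, 0, 0, -0.01],
    [-0.2, -42, -78, 3, 0, 0, -0.01],
    [-0.2, -63, -120, 3, 0, 0, -0.01],
    [-0.2, -76.5, -146, 3, 0, 0, -0.01],
    [-0.2, -76.5, -146, 3, 0, 0, -0.01],
    [-0.2, -76.5, -146, 3, 0, 0, -0.01]
  ]
}}

```text
time: 30.3
tcp_pos: [0.4026, 0.2547, 0.1688]
ee_rot: [0.053, 0.999, -0.001, 0.001]
contact_force: [0.2, 0.9, 0.2]
opening: 0.603
grip_force: 0.0
```

Run:
```python
from lib import *; from plant import bot
plan(bot,('handle',[.4015,.2546,.075],down(1.467)))
w=wcam(bot); T=bot.read_camera('top'); cv2.imwrite('pics/t11.png',T['img'])
P=box(.3996,.2546,-.104,.02,.026,.057,.038); print(np.round(proj(w,P)).tolist())
g=cv2.cvtColor(w['img'],cv2.COLOR_BGR2GRAY); n,l,s,c=cv2.connectedComponentsWithStats(((g<95)[:240]).astype(np.uint8)); print([x.tolist() for x in s[1:] if x[4]>300])
```

```text
t 30.3 p [0.4026 0.2547 0.1688] F [0.2 0.9 0.2] open 0.603 q [-0.04  0.51 -0.85  2.02  0.52  0.84  0.28]
handle [-1.1, -0.1, -93.8] [0.003, 0.002, 0.001]
[[263.0, 189.0], [258.0, 209.0], [298.0, 189.0], [302.0, 209.0], [263.0, 215.0], [259.0, 240.0], [297.0, 215.0], [301.0, 240.0]]
[[144, 56, 63, 94, 1365], [244, 191, 74, 48, 2036], [400, 206, 140, 21, 1033], [521, 221, 19, 19, 304]]
```

>>> {"op": "play_rows", "data": {
  "rows": [
    [-0.2, -1, 0, -40, 0, 0, 0],
    [-0.2, -1, 0, -75, 0, 0, 0],
    [-0.2, -1, 0, -93, 0, 0, 0],
    [-0.2, -1, 0, -93, 0, 0, 0],
    [1, -1, 0, -93, 0, 0, 0],
    [1, -1, 0, -93, 0, 0, 0],
    [1, -1, 0, -93, 0, 0, 0],
    [1, -1, 0, -93, 0, 0, 0]
  ]
}}

```text
time: 31.2
tcp_pos: [0.4015, 0.2548, 0.0758]
ee_rot: [0.052, 0.999, -0.001, 0.001]
contact_force: [-4.0, -2.8, 5.8]
opening: 0.295
grip_force: 58.5
```

>>> {"op": "play_rows", "data": {
  "rows": [
    [1, 0, 0, 0, 0, 0, 0],
    [1, 0, 0, 0, 0, 0, 0]
  ]
}}

```text
time: 31.4
tcp_pos: [0.4015, 0.2548, 0.0758]
ee_rot: [0.052, 0.999, -0.001, 0.001]
contact_force: [-3.3, -2.5, 5.5]
opening: 0.295
grip_force: 58.5
```

>>> {"op": "play_rows", "data": {
  "rows": [
    [1, 15, -1.5, 0, 0, 0, 0],
    [1, 35, -3.6, 0, 0, 0, 0],
    [1, 55, -5.7, 0, 0, 0, 0],
    [1, 68, -7, 0, 0, 0, 0],
    [1, 73.5, -7.6, 0, 0, 0, 0],
    [1, 73.5, -7.6, 0, 0, 0, 0],
    [1, 73.5, -7.6, 0, 0, 0, 0]
  ]
}}

```text
time: 32.1
tcp_pos: [0.4744, 0.247, 0.0759]
ee_rot: [0.052, 0.999, -0.002, 0.0]
contact_force: [-8.7, -3.6, 8.1]
opening: 0.293
grip_force: 60.2
```

>>> {"op": "play_rows", "data": {
  "rows": [
    [1, -20, 2, 0, 0, 0, 0],
    [1, -45, 4.6, 0, 0, 0, 0],
    [1, -65, 6.7, 0, 0, 0, 0],
    [1, -73, 7.5, 0, 0, 0, 0],
    [1, -73, 7.5, 0, 0, 0, 0],
    [-0.4, -73, 7.5, 0, 0, 0, 0],
    [-0.4, -73, 7.5, 0, 0, 0, 0],
    [-0.4, -73, 7.5, 0, 0, 0, 0]
  ]
}}

```text
time: 32.9
tcp_pos: [0.4021, 0.2548, 0.0748]
ee_rot: [0.052, 0.999, -0.001, 0.0]
contact_force: [0.4, -0.9, 0.5]
opening: 0.695
grip_force: 0.0
```

>>> {"op": "play_rows", "data": {
  "rows": [
    [-0.4, 0, 0, 0, 0, 0, 0],
    [-0.4, 0, 0, 40, 0, 0, 0],
    [-0.4, 10, 0, 85, 0, 0, 0],
    [-0.4, 50, -4, 100, 0, 0, 0],
    [-0.4, 100, -10, 100, 0, 0, 0],
    [-0.4, 150, -16, 100, 0, 0, 0],
    [-0.4, 195, -21, 100, 0, 0, 0],
    [-0.4, 221, -23.5, 100, 0, 0, 0]
  ]
}}

```text
time: 33.7
tcp_pos: [0.6258, 0.2294, 0.1739]
ee_rot: [0.054, 0.999, -0.002, 0.0]
contact_force: [-1.1, -0.2, 0.8]
opening: 0.703
grip_force: 0.0
```

```bash
cat >> lib.py <<'E'
def platecheck(bot):
    w=wcam(bot); g=cv2.cvtColor(w['img'],cv2.COLOR_BGR2GRAY)
    best=[]
    for x in np.arange(60,84,1.):   # match two dark hole marks / edges by gradient along outline
        for y in np.arange(-5,6,1.):
            P=mag(x,y,40); c=[mag(x+sx*25,y+sy*20,40) for sx,sy in((-1,-1),(1,-1),(1,1),(-1,1))]
            q=proj(w,np.array(c)); i=proj(w,np.array([mag(x+sx*23,y+sy*18,40) for sx,sy in((-1,-1),(1,-1),(1,1),(-1,1))])); o=proj(w,np.array([mag(x+sx*27,y+sy*22,40) for sx,sy in((-1,-1),(1,-1),(1,1),(-1,1))]))
            s=0
            for k in range(4):
                f=np.linspace(.1,.9,40)[:,None]; A=i[k]*(1-f)+i[(k+1)%4]*f; B=o[k]*(1-f)+o[(k+1)%4]*f
                sm=lambda Z:cv2.remap(g,Z[:,0].astype(np.float32)[None],Z[:,1].astype(np.float32)[None],1).astype(float)
                s+=np.abs(sm(A)-sm(B)).clip(0,50).mean()
            best.append((s,x,y))
    print(sorted(best)[-4:]); cv2.imwrite('pics/plate.png',w['img'])
E
python3 - <<'E'
from lib import *; from plant import bot
platecheck(bot); plan(bot,('plate',mag(79,0,36.5),down(1.467)))
E
```

```text
[(np.float64(163.025), np.float64(72.0), np.float64(0.0)), (np.float64(163.475), np.float64(71.0), np.float64(0.0)), (np.float64(168.2), np.float64(72.0), np.float64(-1.0)), (np.float64(168.47500000000002), np.float64(71.0), np.float64(-1.0))]
t 33.75 p [0.628  0.2288 0.1736] F [-1.1 -3.6 -1.7] open 0.7 q [ 0.02  0.77 -0.77  1.51  0.57  1.1   0.59]
plate [-4.7, 2.4, -137.1] [0.003, 0.001, 0.005]
```

Plate 2 was found at mag x ≈ 71.5. Grasping it.

>>> {"op": "play_rows", "data": {
  "rows": [
    [-0.4, -4, 2, -44, 0, 0, 0.005],
    [-0.4, -4, 2, -75, 0, 0, 0.005],
    [-0.4, -4, 2, -105, 0, 0, 0.005],
    [-0.4, -4, 2, -128, 0, 0, 0.005],
    [-0.4, -4, 2, -138, 0, 0, 0.005],
    [-0.4, -4, 2, -138, 0, 0, 0.005],
    [1, -4, 2, -138, 0, 0, 0.005],
    [1, -4, 2, -138, 0, 0, 0.005]
  ]
}}

```text
time: 34.55
tcp_pos: [0.6194, 0.2336, 0.0383]
ee_rot: [0.05, 0.999, -0.001, 0.001]
contact_force: [-0.0, 0.7, -0.2]
opening: 0.446
grip_force: 60.2
```

>>> {"op": "play_rows", "data": {
  "rows": [
    [1, 0, 0, 0, 0, 0, 0],
    [1, 0, 0, 0, 0, 0, 0],
    [1, 0, 0, 0, 0, 0, 0]
  ]
}}

```text
time: 34.85
tcp_pos: [0.6194, 0.2336, 0.0383]
ee_rot: [0.05, 0.999, -0.001, 0.001]
contact_force: [-1.5, 0.3, 8.0]
opening: 0.45
grip_force: 61.1
```

Run:
```python
from lib import *; from plant import bot
print('mag',np.round(RM.T@(bot.state()['tcp_pos']-MG)*1000,1))
plan(bot,('t2',tray(8,0,60),down(1.48)))
```

```text
mag [74.8  1.9 38.3]
t 34.85 p [0.6194 0.2336 0.0383] F [-1.5  0.3  8. ] open 0.45 q [-0.03  0.92 -0.68  1.59  0.7   0.89  0.49]
t2 [-85.4, 166.8, 21.7] [0.002, 0.002, 0.009]
```

>>> {"op": "play_rows", "data": {
  "rows": [
    [1, 0, 0, 30, 0, 0, 0],
    [1, 0, 0, 70, 0, 0, 0],
    [1, 0, 0, 104, 0, 0, 0],
    [1, -22, 45, 104, 0, 0, 0.009],
    [1, -44, 88, 104, 0, 0, 0.009],
    [1, -66, 130, 104, 0, 0, 0.009],
    [1, -87, 167, 95, 0, 0, 0.009],
    [1, -87, 167, 60, 0, 0, 0.009]
  ]
}}

```text
time: 35.65
tcp_pos: [0.5286, 0.4081, 0.1007]
ee_rot: [0.042, 0.999, 0.002, 0.002]
contact_force: [0.7, 0.4, -1.3]
opening: 0.444
grip_force: 60.7
```

Run:
```python
from lib import *; from plant import bot
plan(bot,('t2',tray(6,0,20),down(1.48)))
```

```text
t 35.65 p [0.5286 0.4081 0.1007] F [ 0.7  0.4 -1.3] open 0.444 q [-0.3   0.85 -0.73  1.56  0.65  0.98  0.26]
t2 [3.4, -7.6, -80.7] [-0.004, 0.004, -0.008]
```

>>> {"op": "play_rows", "data": {
  "rows": [
    [1, 2, -5, -30, -0.003, 0.002, -0.006],
    [1, 2, -5, -60, -0.003, 0.002, -0.006],
    [1, 2, -5, -78, -0.003, 0.002, -0.006],
    [1, 2, -5, -80, -0.003, 0.002, -0.006],
    [1, 2, -5, -83, -0.003, 0.002, -0.006],
    [1, 2, -5, -83, -0.003, 0.002, -0.006]
  ]
}}

```text
time: 36.25
tcp_pos: [0.5341, 0.3956, 0.0148]
ee_rot: [0.048, 0.999, -0.003, -0.0]
contact_force: [1.0, 0.6, -0.9]
opening: 0.448
grip_force: 60.6
```

>>> {"op": "play_rows", "data": {
  "rows": [
    [1, 0, 0, -2, 0, 0, 0],
    [1, 0, 0, -4, 0, 0, 0],
    [1, 0, 0, -4, 0, 0, 0]
  ]
}}

```text
time: 36.55
tcp_pos: [0.5343, 0.3957, 0.0122]
ee_rot: [0.048, 0.999, -0.003, 0.0]
contact_force: [-6.8, -7.5, 29.2]
opening: 0.447
grip_force: 63.9
```

>>> {"op": "play_rows", "data": {
  "rows": [
    [1, 0, 0, 2.5, 0, 0, 0],
    [-0.2, 0, 0, 2.5, 0, 0, 0],
    [-0.2, 0, 0, 2.5, 0, 0, 0],
    [-0.2, 0, 0, 2.5, 0, 0, 0],
    [-0.2, 0, 0, 20, 0, 0, 0],
    [-0.2, 0, 0, 55, 0, 0, 0],
    [-0.2, 0, 0, 105, 0, 0, 0],
    [-0.2, 0, 0, 155, 0, 0, 0]
  ]
}}

```text
time: 37.35
tcp_pos: [0.5331, 0.3951, 0.1673]
ee_rot: [0.048, 0.999, -0.003, -0.001]
contact_force: [1.3, 0.5, 0.5]
opening: 0.597
grip_force: 0.0
```

>>> {"op": "play_rows", "data": {
  "rows": [
    [-0.2, -33, -33, 3, 0, 0, 0],
    [-0.2, -66, -70, 3, 0, 0, 0],
    [-0.2, -99, -105, 3, 0, 0, 0],
    [-0.2, -132, -141, 3, 0, 0, 0],
    [-0.2, -132, -141, 3, 0, 0, 0],
    [-0.2, -132, -141, 3, 0, 0, 0]
  ]
}}

```text
time: 37.95
tcp_pos: [0.4019, 0.2537, 0.1688]
ee_rot: [0.048, 0.999, -0.003, 0.0]
contact_force: [0.5, 1.1, 0.1]
opening: 0.601
grip_force: 0.0
```

Run:
```python
from lib import *; from plant import bot
plan(bot,('handle',[.4015,.2546,.075],down(1.467)))
w=wcam(bot)
P=box(.3996,.2546,-.104,.02,.026,.057,.038); print(np.round(proj(w,P)).tolist())
g=cv2.cvtColor(w['img'],cv2.COLOR_BGR2GRAY); n,l,s,c=cv2.connectedComponentsWithStats(((g<95)[:240]).astype(np.uint8)); print([x.tolist() for x in s[1:] if x[4]>300])
```

```text
t 37.95 p [0.4019 0.2537 0.1688] F [0.5 1.1 0.1] open 0.601 q [-0.04  0.51 -0.86  2.02  0.52  0.85  0.28]
handle [-0.4, 0.9, -93.8] [0.006, 0.0, -0.007]
[[265.0, 190.0], [261.0, 210.0], [300.0, 190.0], [304.0, 210.0], [265.0, 215.0], [261.0, 241.0], [299.0, 216.0], [303.0, 241.0]]
[[144, 56, 65, 94, 1381], [246, 191, 74, 49, 2045], [402, 209, 139, 19, 1020]]
```

Handle is home, as predicted. Third push.

>>> {"op": "play_rows", "data": {
  "rows": [
    [-0.2, 0, 1, -40, 0.006, 0, -0.007],
    [-0.2, 0, 1, -75, 0.006, 0, -0.007],
    [-0.2, 0, 1, -93, 0.006, 0, -0.007],
    [-0.2, 0, 1, -93, 0.006, 0, -0.007],
    [1, 0, 1, -93, 0.006, 0, -0.007],
    [1, 0, 1, -93, 0.006, 0, -0.007],
    [1, 0, 1, -93, 0.006, 0, -0.007],
    [1, 0, 1, -93, 0.006, 0, -0.007]
  ]
}}

```text
time: 38.8
tcp_pos: [0.4021, 0.2548, 0.0759]
ee_rot: [0.052, 0.999, -0.0, -0.0]
contact_force: [-3.5, -5.8, 8.5]
opening: 0.294
grip_force: 58.4
```

>>> {"op": "play_rows", "data": {
  "rows": [
    [1, 0, 0, 0, 0, 0, 0],
    [1, 0, 0, 0, 0, 0, 0]
  ]
}}

```text
time: 39.0
tcp_pos: [0.4021, 0.2548, 0.0759]
ee_rot: [0.052, 0.999, -0.0, -0.0]
contact_force: [-3.7, -6.2, 8.7]
opening: 0.292
grip_force: 58.4
```

>>> {"op": "play_rows", "data": {
  "rows": [
    [1, 15, -1.5, 0, 0, 0, 0],
    [1, 35, -3.6, 0, 0, 0, 0],
    [1, 55, -5.7, 0, 0, 0, 0],
    [1, 68, -7, 0, 0, 0, 0],
    [1, 73.5, -7.6, 0, 0, 0, 0],
    [1, 73.5, -7.6, 0, 0, 0, 0],
    [1, 73.5, -7.6, 0, 0, 0, 0]
  ]
}}

```text
time: 39.7
tcp_pos: [0.475, 0.2469, 0.0759]
ee_rot: [0.052, 0.999, -0.001, -0.001]
contact_force: [-9.4, -6.7, 9.6]
opening: 0.29
grip_force: 59.6
```

>>> {"op": "play_rows", "data": {
  "rows": [
    [1, -20, 2, 0, 0, 0, 0],
    [1, -45, 4.6, 0, 0, 0, 0],
    [1, -65, 6.7, 0, 0, 0, 0],
    [1, -73, 7.5, 0, 0, 0, 0],
    [1, -73, 7.5, 0, 0, 0, 0],
    [-0.4, -73, 7.5, 0, 0, 0, 0],
    [-0.4, -73, 7.5, 0, 0, 0, 0],
    [-0.4, -73, 7.5, 0, 0, 0, 0]
  ]
}}

```text
time: 40.5
tcp_pos: [0.4026, 0.2554, 0.075]
ee_rot: [0.052, 0.999, 0.0, -0.001]
contact_force: [0.2, 0.3, 0.8]
opening: 0.701
grip_force: 0.0
```

>>> {"op": "play_rows", "data": {
  "rows": [
    [-0.4, 0, 0, 0, 0, 0, 0],
    [-0.4, 0, 0, 40, 0, 0, 0],
    [-0.4, 10, 0, 85, 0, 0, 0],
    [-0.4, 50, -4, 100, 0, 0, 0],
    [-0.4, 100, -10, 100, 0, 0, 0],
    [-0.4, 150, -16, 100, 0, 0, 0],
    [-0.4, 195, -21, 100, 0, 0, 0],
    [-0.4, 221, -23.5, 100, 0, 0, 0]
  ]
}}

```text
time: 41.3
tcp_pos: [0.6263, 0.2299, 0.174]
ee_rot: [0.053, 0.999, -0.0, -0.001]
contact_force: [-1.1, 0.0, 0.0]
opening: 0.7
grip_force: 0.0
```

>>> {"op": "play_rows", "data": {
  "rows": [
    [-0.4, 0, 0, 0, 0, 0, 0]
  ]
}}

```text
time: 41.4
tcp_pos: [0.6259, 0.2302, 0.1735]
ee_rot: [0.053, 0.999, 0.0, -0.001]
contact_force: [-1.2, -0.5, -1.2]
opening: 0.699
grip_force: 0.0
```

Run:
```python
from lib import *; from plant import bot
platecheck(bot); plan(bot,('plate',mag(79,0,36.5),down(1.467)))
```

```text
[(np.float64(162.675), np.float64(72.0), np.float64(0.0)), (np.float64(163.3), np.float64(72.0), np.float64(-2.0)), (np.float64(168.27499999999998), np.float64(71.0), np.float64(-1.0)), (np.float64(169.52499999999998), np.float64(72.0), np.float64(-1.0))]
t 41.45 p [0.6239 0.2312 0.1738] F [-1.6  1.   0.3] open 0.698 q [ 0.02  0.77 -0.78  1.51  0.57  1.1   0.59]
plate [-0.5, 0.0, -137.3] [-0.0, -0.003, 0.001]
```

>>> {"op": "play_rows", "data": {
  "rows": [
    [-0.4, -1, 0, -44, 0, 0, 0],
    [-0.4, -1, 0, -75, 0, 0, 0],
    [-0.4, -1, 0, -105, 0, 0, 0],
    [-0.4, -1, 0, -128, 0, 0, 0],
    [-0.4, -1, 0, -138, 0, 0, 0],
    [-0.4, -1, 0, -138, 0, 0, 0],
    [1, -1, 0, -138, 0, 0, 0],
    [1, -1, 0, -138, 0, 0, 0]
  ]
}}

```text
time: 42.25
tcp_pos: [0.6226, 0.232, 0.0384]
ee_rot: [0.052, 0.999, 0.0, -0.0]
contact_force: [0.9, 0.6, -0.5]
opening: 0.445
grip_force: 60.1
```

>>> {"op": "play_rows", "data": {
  "rows": [
    [1, 0, 0, 0, 0, 0, 0],
    [1, 0, 0, 0, 0, 0, 0],
    [1, 0, 0, 0, 0, 0, 0]
  ]
}}

```text
time: 42.55
tcp_pos: [0.6227, 0.232, 0.0384]
ee_rot: [0.052, 0.999, 0.0, -0.0]
contact_force: [-1.9, -0.3, 6.5]
opening: 0.444
grip_force: 60.8
```

Run:
```python
from lib import *; from plant import bot
print('mag',np.round(RM.T@(bot.state()['tcp_pos']-MG)*1000,1))
plan(bot,('t1',tray(66,0,60),down(1.48)))
```

```text
mag [78.2  0.8 38.4]
t 42.55 p [0.6227 0.232  0.0384] F [-1.9 -0.3  6.5] open 0.444 q [-0.03  0.92 -0.68  1.59  0.7   0.89  0.5 ]
t1 [-30.9, 163.7, 21.6] [-0.001, -0.0, 0.013]
```

>>> {"op": "play_rows", "data": {
  "rows": [
    [1, 0, 0, 30, 0, 0, 0],
    [1, 0, 0, 70, 0, 0, 0],
    [1, 0, 0, 104, 0, 0, 0],
    [1, -8, 45, 104, 0, 0, 0.012],
    [1, -15, 88, 104, 0, 0, 0.012],
    [1, -22, 130, 104, 0, 0, 0.012],
    [1, -28.5, 162, 95, 0, 0, 0.012],
    [1, -28.5, 162, 60, 0, 0, 0.012]
  ]
}}

```text
time: 43.35
tcp_pos: [0.5923, 0.4009, 0.1009]
ee_rot: [0.043, 0.999, 0.004, 0.001]
contact_force: [1.3, 0.3, -1.2]
opening: 0.449
grip_force: 60.7
```

>>> {"op": "play_rows", "data": {
  "rows": [
    [1, 0, 0, -30, 0, 0, 0],
    [1, 0, 0, -60, 0, 0, 0],
    [1, 0, 0, -75, 0, 0, 0],
    [1, 0, 0, -81, 0, 0, 0],
    [1, 0, 0, -81, 0, 0, 0]
  ]
}}

```text
time: 43.85
tcp_pos: [0.5938, 0.3937, 0.0162]
ee_rot: [0.046, 0.999, 0.0, -0.001]
contact_force: [-0.8, 0.3, -0.7]
opening: 0.447
grip_force: 60.7
```

Run:
```python
from lib import *; from plant import bot
print('tray',np.round(RT.T@(bot.state()['tcp_pos']-TR)*1000,1)); plan(bot)
```

```text
tray [68.2 -1.8 16.2]
t 43.85 p [0.5938 0.3937 0.0162] F [-0.8  0.3 -0.7] open 0.447 q [-0.29  1.01 -0.67  1.44  0.71  0.95  0.33]
```

>>> {"op": "play_rows", "data": {
  "rows": [
    [1, 0, 0, -2, 0, 0, 0],
    [1, 0, 0, -4.5, 0, 0, 0],
    [1, 0, 0, -4.5, 0, 0, 0]
  ]
}}

```text
time: 44.15
tcp_pos: [0.5943, 0.3939, 0.0124]
ee_rot: [0.046, 0.999, 0.0, -0.0]
contact_force: [0.7, -1.1, 5.0]
opening: 0.444
grip_force: 61.4
```

>>> {"op": "play_rows", "data": {
  "rows": [
    [1, 0, 0, 1, 0, 0, 0],
    [-0.2, 0, 0, 1, 0, 0, 0],
    [-0.2, 0, 0, 1, 0, 0, 0],
    [-0.2, 0, 0, 1, 0, 0, 0],
    [-0.2, 0, 0, 20, 0, 0, 0],
    [-0.2, 0, 0, 55, 0, 0, 0],
    [-0.2, 0, 0, 105, 0, 0, 0],
    [-0.2, 0, 0, 155, 0, 0, 0]
  ]
}}

```text
time: 44.95
tcp_pos: [0.5932, 0.3936, 0.169]
ee_rot: [0.045, 0.999, 0.0, -0.001]
contact_force: [0.2, 1.0, 0.8]
opening: 0.602
grip_force: 0.0
```

>>> {"op": "play_rows", "data": {
  "rows": [
    [-0.2, -35, -40, 20, 0, 0, 0],
    [-0.2, -70, -85, 40, 0, 0, 0],
    [-0.2, -105, -130, 60, 0, 0, 0],
    [-0.2, -140, -175, 70, 0, 0, 0],
    [-0.2, -165, -220, 80, 0, 0, 0],
    [-0.2, -185, -265, 80, 0, 0, 0],
    [-0.2, -200, -310, 80, 0, 0, 0],
    [-0.2, -200, -340, 80, 0, 0, 0]
  ]
}}

```text
time: 45.75
tcp_pos: [0.3946, 0.0644, 0.2469]
ee_rot: [0.045, 0.999, -0.001, -0.0]
contact_force: [2.4, 0.1, 1.2]
opening: 0.598
grip_force: 0.0
```

Run:
```python
from lib import *; from plant import bot
plan(bot); S0,T0=[pickle.load(open('cams.pkl','rb'))[k] for k in('scene','top')]
S,T=bot.read_camera('scene'),bot.read_camera('top')
for n,c in(('S',S),('T',T)): cv2.imwrite(f'pics/fin{n}.png',c['img'])
# compare with first images: changed blobs
for c0,c in((S0,S),(T0,T)):
    d=(cv2.absdiff(cv2.GaussianBlur(c0['img'],(3,3),0),cv2.GaussianBlur(c['img'],(3,3),0)).max(2)>35).astype(np.uint8)
    n,l,s,ce=cv2.connectedComponentsWithStats(cv2.morphologyEx(d,cv2.MORPH_OPEN,np.ones((2,2)))); print([x.tolist() for x in s[1:] if x[4]>12])
print('handle px',proj(S,mag(-146,0,95)),'tray plates',[proj(S,tray(x,0,14)).round().tolist()for x in(-53,5,62)])
# tray plates: bright regions in tray, scene
for c in(S,T):
    q=proj(c,np.array([tray(*p,4) for p in((-90,-50),(90,-50),(90,50),(-90,50))])); m=np.zeros((420,560),np.uint8); cv2.fillConvexPoly(m,q.astype(int),1)
    g=cv2.cvtColor(c['img'],cv2.COLOR_BGR2GRAY); b=((g>150)&(m>0)).astype(np.uint8); n,l,s,ce=cv2.connectedComponentsWithStats(b)
    for x,k in zip(s[1:],range(1,n)):
        if x[4]>30:
            r=cv2.minAreaRect(unproj(c,np.argwhere(l==k)[:,::-1],.014)[:,:2].astype(np.float32)*1000); print(x.tolist(),np.round(r[0]),np.round(r[1]),round(r[2]), RT.T@(np.array([*r[0],0])/1000-TR)*1000)
```

```text
t 45.75 p [0.3946 0.0644 0.2469] F [2.4 0.1 1.2] open 0.598 q [ 0.54  0.26 -0.98  2.1   0.27  0.91  0.89]
[[0, 0, 21, 18, 274], [9, 0, 73, 87, 2934], [247, 0, 6, 4, 22], [256, 0, 7, 10, 50], [272, 0, 8, 7, 40], [277, 0, 40, 44, 1119], [294, 0, 79, 203, 5768], [3, 17, 4, 4, 15], [246, 36, 8, 16, 84], [262, 41, 18, 12, 119], [282, 84, 8, 16, 74], [293, 103, 5, 14, 44], [244, 106, 51, 22, 509], [87, 114, 168, 112, 6268], [381, 179, 7, 11, 58], [278, 192, 46, 30, 1232], [424, 205, 16, 14, 149], [372, 209, 6, 12, 50], [380, 210, 8, 12, 59], [377, 220, 7, 13, 52], [427, 223, 17, 15, 168], [275, 241, 55, 41, 1592], [431, 240, 17, 15, 166], [201, 247, 56, 40, 1629]]
[[310, 152, 52, 36, 1303], [243, 159, 50, 37, 1260], [129, 186, 16, 20, 226], [410, 197, 75, 41, 2348], [183, 201, 6, 19, 62], [190, 203, 3, 5, 13], [194, 204, 3, 5, 13], [128, 208, 17, 20, 228], [188, 214, 4, 5, 16], [176, 228, 155, 192, 11289], [126, 231, 16, 20, 229], [336, 302, 169, 102, 6800], [268, 347, 6, 5, 14], [547, 346, 13, 26, 240], [281, 372, 24, 4, 57], [260, 391, 67, 29, 1425], [342, 405, 19, 15, 197]]
handle px [[377.4424556  168.29397853]] tray plates [[[433.0, 211.0]], [[436.0, 229.0]], [[439.0, 247.0]]]
[414, 203, 14, 50, 264] [524. 363.] [ 16. 159.] 85 [  1.25011006 -37.66092941   0.        ]
[422, 203, 37, 53, 1274] [527. 409.] [ 71. 164.] 85 [0.13603103 8.512339   0.        ]
[128, 186, 16, 19, 240] [589. 397.] [39. 47.] 90 [62.93733885  0.66875044  0.        ]
[127, 207, 17, 20, 246] [533. 398.] [39. 49.] 85 [ 7.51400129 -2.60413875  0.        ]
[124, 230, 17, 20, 244] [473. 404.] [39. 49.] 85 [-52.89687201  -1.66230241   0.        ]
```

All checks pass: three plates lie flat in the tray, nothing has changed at the handle's home position, and no bystander has moved. Handing in.

Run:
```python
from plant import bot
print(bot.finish_job())
```

```text
the job is handed in; nothing more can be done
None
```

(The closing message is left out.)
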